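# Load and latch a dop transfer jig

### The job

Load the blue transfer jig for re-dopping the green stone: first lay the brass dop that carries the stone in the cradles at the red stop's end, stone towards the middle, then lay the copper-cup dop in the other cradles and gently push it along until its cup touches the stone. Then lay the orange clamp bar flat across both dops' square collars between the guide cheeks, and last swing the red-pinned latch over the bar, fully home. The latch may be in the way at first; let nothing fall and leave everything else on the bench where it is.

Things in the scene. Friction and masses are not known exactly. Their poses are not given: they have to be found in the camera images.
- jig: Fixed dop transfer jig: blue base plate 90 x 212 x 14 mm (its x, y, z), origin at the centre of its underside on the table, z up. Four aluminium cradles, 7 mm thick, in a row at y = +71.5, +24.5 (stone dop) and -24.5, -71.5 mm (cup dop). Dops lie along its y at x = 0, axis 32 mm above the table. Each cradle has a flat floor 11 mm wide, 4.5 mm under the dop axis, and flanks at 45 degrees, 30 mm apart at the lips 5 mm above the axis
- cradle_stone (a point): Fixed point of the jig midway between the stone dop's two cradles, on the dop axis (jig x 0, y +48, z 32 mm). 40 mm is free between the cradles for collar and fingers, 18 mm beneath the dop axis. The collar can lie up to 8 mm either way along y, but the dop's tail meets the red stop when the collar is 5 mm from here towards the stop
- cradle_cup (a point): The same point for the cup dop (jig x 0, y -48, z 32 mm); 40 mm free between its cradles; the collar can slide 8 mm either way along y
- stop_face (a point): Middle of the inner face of the red end stop (jig x 0, y +87, z 32 mm); the stop is 34 mm wide, 8 mm thick, its top 46 mm above the table
- bar_seat (a point): Where the middle of the clamp bar's underside belongs: jig x 0, y 0, z 40 mm. The inner cradles (y = +-24.5) carry guide cheeks, in pairs with 34 mm between their inner faces (x = +-17 to +-22), tops flared outwards to about x = +-24, up to 57 mm above the table. 42 mm along y is free for fingers between the two pairs
- latch (a joint): Latch hinge, vertical axis, rad. 0 = fully home on its stop, arm pointing from the pivot along jig -x over the bar's middle; positive = open, counter-clockwise from above (at 1.57 it points along jig -y), up to 2.5. It stays where left (friction 0.05 N m). Starts anywhere from 0.5, blocking the jig, to 2.2; from about 1.75 on it is clear of the work
- pivot (a point): The latch's axis at the underside of its arm (jig x +62, y 0, z 58 mm), on a steel post of 22 mm diameter. The steel arm is 16 mm wide, 6 mm thick, top 64 mm above the table, reaches 86 mm from the axis and passes 4 mm above a clamp bar that lies in place
- latch_pin (a point): Red upright round pin on the latch arm, 14 mm diameter, from 64 to 87 mm above the table, 75 mm from the latch axis; this point is on its centre line 76 mm above the table. Pinch or push it from above
- stone_dop: Loose brass dop with a green stone, 60 g: square shank 9 x 9 mm, x = -34 to +34 mm; square ribbed collar 16 x 16 mm, 24 mm long, at mid-shank; black wax head and green stone, 14 mm diameter, x = +34 to +50. Origin: middle of the collar's underside, on the table at the start; x points to the stone, z up; dop axis 8 mm above the origin
- stone_dop_mid (a point): Centre of the stone dop's collar, on the dop axis: the place to grip
- stone_tip (a point): Middle of the stone's free face, 50 mm from the collar centre along the dop's x
- cup_dop: Loose brass dop with a copper cup, 60 g: same shank and collar as the stone dop; copper cup with a flat face, 14 mm diameter, x = +34 to +46 mm. Origin and axes alike; x points to the cup
- cup_dop_mid (a point): Centre of the cup dop's collar, on the dop axis: the place to grip
- cup_tip (a point): Middle of the cup's free face, 46 mm from the collar centre along the dop's x
- clamp_bar: Loose orange clamp bar, 28 x 128 x 14 mm (its x, y, z), about 110 g, symmetrical. Origin: centre of its underside, z up; on the table at the start. In place it lies along jig y on the flat tops of both collars, underside 40 mm above the table. Grip it across its 28 mm width at its middle
Not all that is in view belongs to the job. There is more than one size of the clamp_bar; the job needs the middle-sized. Leave any pink or purple look-alike of the stone_dop alone.

How it is judged:
By the outcome, as a careful person would: the job done as asked, in the order asked, and still so for the second after the job is handed in, with the robot touching nothing.
It also fails if it takes over 72 s, if anything falls off the work surface, if the arm or the gripper's body presses on something with over 40 N, if the wrist force passes 120 N, or if a joint passes its speed limit or range.

### The arm

A 7-joint arm with a two-finger parallel gripper is mounted at the origin on the work surface. World frame = base frame: x ahead of the robot, y to its left, z up, the work surface at z = 0. Lengths are in mm, angles in rad, forces in N, time in s.
With the tool pointing down it reaches from about 425 to 1025 mm from the base axis. Payload 3.6 kg.
Tool frame: the origin (TCP) lies midway between the tips of the shut fingers; the grasp point (between the pads) lies 19 mm behind it; z points along the fingers, y is the direction in which the jaws open and shut (so a half turn about z gives the same grasp; the last joint's range is limited). The gripper opens to 85 mm and grips with 20 to 120 N. Pads are 22 mm wide; open, the fingers measure 114 mm over their backs; the gripper's body (76 mm by 85 mm) begins 54 mm behind the grasp point. The pads swing forward as they close: fully open they stand 13 mm farther back than shut.
Start: joints at [1.214, 0.591, 0.048, 1.609, -0.033, 0.943, -0.034], TCP at [188.345, -700.111, 194.002] pointing down, gripper open.
Joint ranges: [-2.69, 2.69], [-0.47, 2.24], [-1.27, 1.36], [0.19, 2.51], [-1.53, 4.68], [0.08, 2.07], [-3.09, 3.09]. Speed limits (rad/s): [2.57, 2.57, 3.14, 3.14, 3.14, 3.14, 3.14].

### API

Orientations are given as a unit quaternion [x, y, z, w].
In Python, from station import read_state, get_image, calibration, job_done gives the robot as it stands.
- The arm moves only by the tool servo_tool, never from a script. Its argument "plan" is a list of rows, each a list of 5 numbers: the shift along the world's x, y, z in cm, then the turn about the world's z in rad, then the gripper command: -1 is shut, 1 is fully open, values between are in proportion. A call has 1 to 12 rows; each row is the pose to reach, as a shift and turn from the pose commanded when the call began; what a row does not reach only later rows make up. A row lasts 1/10 s, in which the tool goes at most 50 mm and 8.59 degrees, less where a joint would pass 70% of its speed; a pose out of reach is approached as far as the arm can. A call with a gripper value outside its range is refused whole. The fingers move at their own pace and stop on an object; "force" is the grip in N (left out, the last holds). Time passes only in rows, so rows that repeat a pose let the fingers close. It gives the time, the measured TCP pose, the force and the opening at its end, in the units of the state.
- read_state(): the state, without advancing time (a new reading comes with each control period).
- get_image(name): name is "scene" or "top" or "wrist"; returns (picture, depth): 420x560x3 uint8, red, green, blue; 420x560 float32, mm along the optical axis (not along the pixel's ray), 0 where there is no reading.
- calibration(name): a dict with "fx", "fy", "cx", "cy" (pixels), "dist" ([k1, k2, p1, p2, k3] as OpenCV has them; the pictures are not rectified), "world_from_camera" (4x4, takes a point from camera to world coordinates); the wrist camera has in their place "mount" (4x4, takes a point from camera to tool coordinates, whose origin is the TCP and whose axes are the flange's). Camera axes: x right, y up, looking along -z (the intrinsics and any distortion apply to the point x, -y, -z); pixel columns grow to the right and rows downward; lengths in mm; the calibration is good to about 2 mm. A picture is of the moment at which its call begins: read the wrist's pose just before it. calibration takes no time and is no camera call.
- job_done(): hands the job in, once; it reports no verdict.
The state is a dict: "clock": time; "joints": joint angles; "joint_vel": joint speeds; "joint_torque": joint torques, N m; "position": TCP position; "orientation": TCP orientation; "contact_force": force on the tool from outside, world axes, zero at the start; "torque": the same for the moment, N m; "grip_width": opening from 0.0 (shut) to 1.0 (fully open).
Only numpy, scipy, OpenCV 4.12 (cv2) and the standard library are available. Lean on these libraries where they do the work, as an engineer would, in place of code of your own. Each camera call takes 0.05 s, during which the arm holds its last target.

## Working session

There is one attempt and no reset: what is moved stays moved. The work goes in short steps, Python scripts to look and compute and a tool call to move; the robot and the scene stay as the last step left them, time stands still between calls to the robot, and variables do not carry over. Pictures are saved under pics/ and viewed, and the job is handed in when it is done.

Besides the shell and the picture viewer there is one more tool, called after "Call:" by a JSON object that holds its "method" and its "body". servo_tool: Moves the arm, as the interface text tells. Its arguments: {"type":"object","properties":{"plan":{"type":"array"},"force":{"type":"number"}},"required":["plan"]}

```bash
ls; mkdir -p pics; python3 - <<'E'
from station import *
import cv2,numpy as np
for n in ("scene","top"):
    im,d=get_image(n); cv2.imwrite(f"pics/{n}0.png",im[:,:,::-1]); np.save(f"pics/{n}0.npy",d)
    c=calibration(n); print(n,{k:np.round(v,3).tolist() for k,v in c.items()})
print(read_state()); print(calibration("wrist"))
E
```

```text
pics
scene {'fx': 459.199, 'fy': 459.199, 'cx': 282.887, 'cy': 197.214, 'dist': [-0.082, 0.0, 0.0, 0.0, 0.0], 'world_from_camera': [[-0.873, -0.337, 0.352, 911.185], [0.488, -0.593, 0.641, 751.682], [-0.007, 0.731, 0.682, 875.35], [0.0, 0.0, 0.0, 1.0]]}
top {'fx': 496.359, 'fy': 496.359, 'cx': 275.008, 'cy': 216.624, 'dist': [-0.113, 0.0, 0.0, 0.0, 0.0], 'world_from_camera': [[0.011, 0.992, -0.123, 363.97], [-1.0, 0.014, 0.019, -0.35], [0.021, 0.123, 0.992, 1216.39], [0.0, 0.0, 0.0, 1.0]]}
{'clock': 0.1, 'joints': array([ 1.21452731,  0.59204285,  0.04832407,  1.60970423, -0.0333084 ,
        0.94267085, -0.03370436]), 'joint_vel': array([ 0.00132125, -0.0011742 ,  0.00079971, -0.00270938,  0.00130245,
       -0.00024396,  0.00059214]), 'joint_torque': array([ 4.34602203e-03, -5.50004089e+01,  1.55342057e+00, -1.98825502e+01,
        9.78645519e-03,  3.82975835e-03, -9.12580816e-06]), 'position': array([ 188.10538344, -699.32566597,  192.94083808]), 'orientation': array([ 9.91377400e-01,  1.31033699e-01, -1.91035459e-04, -9.91749136e-04]), 'contact_force': array([-0.35175106, -0.5979086 , -0.74330686]), 'torque': array([-0.03081594, -0.00289783,  0.03038652]), 'grip_width': 0.9972433200026287}
{'fx': 328.7974290218607, 'fy': 328.7974290218607, 'cx': 281.3859327009033, 'cy': 209.7117059062475, 'dist': array([-0.05486906,  0.        ,  0.        ,  0.        ,  0.        ]), 'mount': array([[-1.10483797e-03,  9.53188516e-01,  3.02374655e-01,
         7.69467232e+01],
       [ 9.99998749e-01,  1.39530644e-03, -7.44617585e-04,
        -4.27971802e-01],
       [-1.13166623e-03,  3.02373454e-01, -9.53188866e-01,
        -1.78509524e+02],
       [ 0.00000000e+00,  0.00000000e+00,  0.00000000e+00,
         1.00000000e+00]])}
```

View pics/scene0.png

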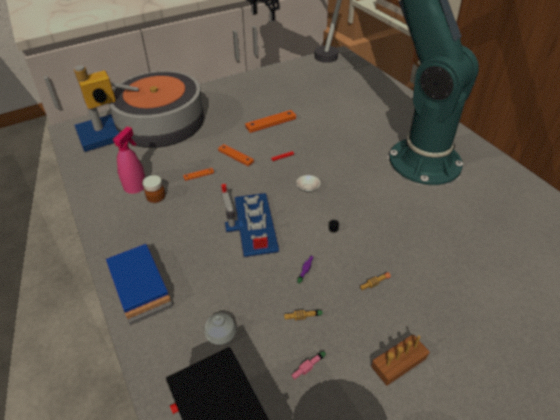

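View pics/top0.png

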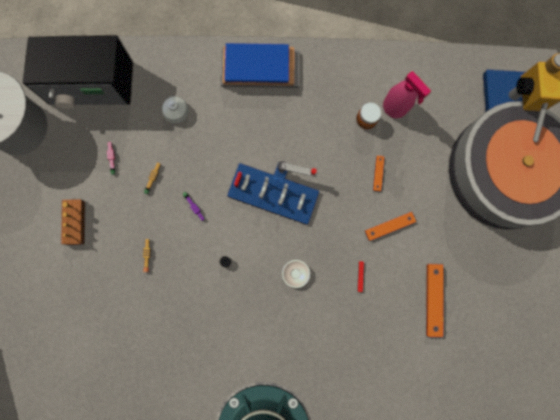

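```bash
cat > h.py <<'E'
from station import *
import cv2,numpy as np
from scipy.spatial.transform import Rotation as R
def K(c): return np.array([[c['fx'],0,c['cx']],[0,c['fy'],c['cy']],[0,0,1.]])
def cam(n,st=None):
    c=calibration(n)
    if n=='wrist':
        T=np.eye(4);T[:3,:3]=R.from_quat(st['orientation']).as_matrix();T[:3,3]=st['position']
        return c,T@c['mount']
    return c,c['world_from_camera']
def ray(n,uv,z,st=None):
    c,T=cam(n,st)
    p=cv2.undistortPoints(np.array(uv,float).reshape(-1,1,2),K(c),np.array(c['dist'])).reshape(-1,2)
    d=np.c_[p[:,0],-p[:,1],-np.ones(len(p))]@T[:3,:3].T
    o=T[:3,3]; return o+d*((np.asarray(z)-o[2])/d[:,2])[:,None]
def proj(n,P,st=None):
    c,T=cam(n,st); Ti=np.linalg.inv(T)
    q=np.asarray(P,float).reshape(-1,3)@Ti[:3,:3].T+Ti[:3,3]
    q=q*[1,-1,-1]
    return cv2.projectPoints(q,np.zeros(3),np.zeros(3),K(c),np.array(c['dist']))[0].reshape(-1,2)
def crop(im,x0,x1,y0,y1,s,name):
    cv2.imwrite(f"pics/{name}.png",cv2.resize(im[y0:y1,x0:x1,::-1],None,fx=s,fy=s,interpolation=cv2.INTER_CUBIC))
E
python3 - <<'E'
from h import *
im=cv2.imread("pics/top0.png")[:,:,::-1]
crop(im,90,230,130,280,4,"c1"); crop(im,220,330,150,230,7,"c2")
crop(im,340,460,140,350,3,"c3")
E
```

```text
(no output)
```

View pics/c1.png

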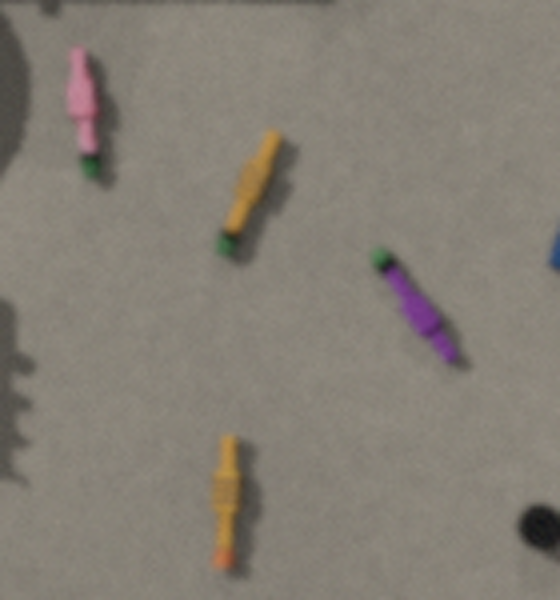

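View pics/c2.png

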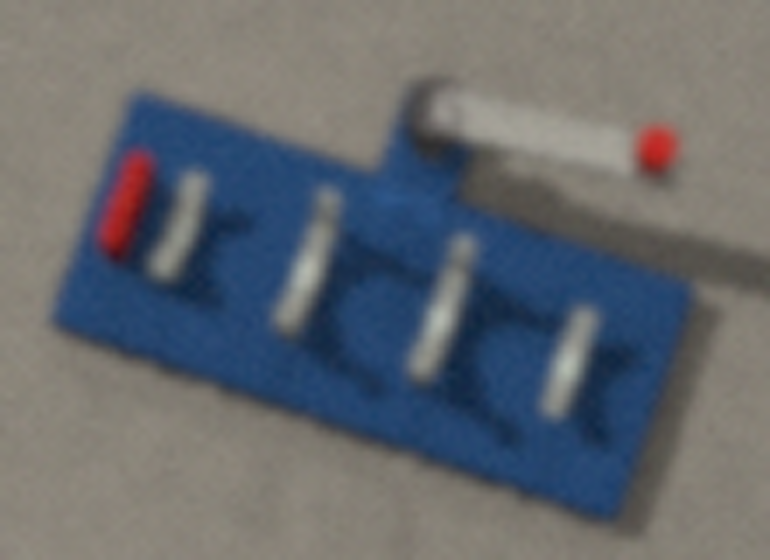

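View pics/c3.png

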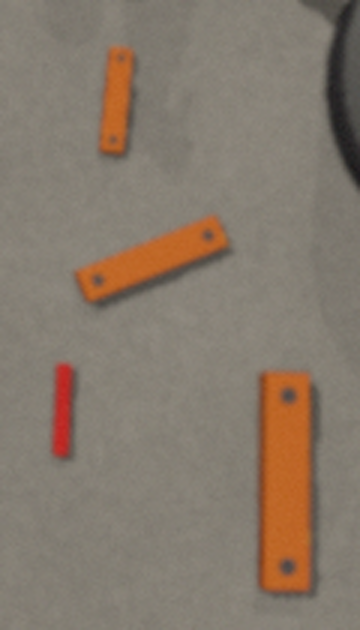

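```bash
cat > m.py <<'E'
from h import *
def comps(im,box,hr,smin,vmin,amin=15):
    x0,x1,y0,y1=box
    s=cv2.cvtColor(im[y0:y1,x0:x1],cv2.COLOR_RGB2HSV); h=s[...,0].astype(int)
    hm=(h>=hr[0])&(h<=hr[1]) if hr[0]<=hr[1] else (h>=hr[0])|(h<=hr[1])
    m=(hm&(s[...,1]>=smin)&(s[...,2]>=vmin)).astype(np.uint8)
    n,l,st,c=cv2.connectedComponentsWithStats(m)
    o=[]
    for i in range(1,n):
        if st[i,4]>=amin:
            ys,xs=np.where(l==i); r=cv2.minAreaRect(np.c_[xs+x0,ys+y0].astype(np.float32))
            o.append((st[i,4],c[i]+[x0,y0],r,np.c_[xs+x0,ys+y0]))
    return o
E
python3 - <<'E'
from m import *
im=cv2.imread("pics/top0.png")[:,:,::-1].copy()
for nm,b,hr,z in (("brass",(130,175,155,280),(8,30),8),("green",(130,175,155,280),(40,90),8),("bars",(340,460,140,350),(5,18),7),("red",(225,330,150,230),(170,8),0),("blue",(220,330,150,235),(100,118),14)):
    for a,c,r,p in comps(im,b,hr,110 if nm!="green" else 60,50,6):
        w=ray("top",p,np.full(len(p),46 if nm=='red' and c[0]<260 else 87 if nm=='red' else z)); m=w.mean(0); 
        ev=np.linalg.svd(w[:,:2]-m[:2],full_matrices=False)[2][0]
        pr=(w[:,:2]-m[:2])@np.c_[ev,[-ev[1],ev[0]]]
        print(nm,a,c.round(1),m.round(1),"ang",np.degrees(np.arctan2(ev[1],ev[0])).round(1),"ext",np.ptp(pr,0).round(1))
        if nm=="blue":
            bx=cv2.boxPoints(r);print(bx.round(1).tolist(),ray("top",bx,np.full(4,14)).round(1).tolist())
E
```

```text
brass 138 [152.9 175.6] [612.7 280.7   8. ] ang 158.9 ext [68.2 16.7]
brass 161 [146.4 255.2] [415.  288.6   8. ] ang -180.0 ext [78.1 17. ]
green 15 [146.3 190.7] [574.5 295.4   8. ] ang -160.0 ext [11.3  8.6]
bars 315 [378.4 173.1] [ 627.8 -282.3    7. ] ang 173.1 ext [91.4 23.2]
bars 622 [390.2 226. ] [ 494.9 -309.7    7. ] ang -67.7 ext [131.3  30.1]
bars 1248 [434.8 300.5] [ 311.9 -419.2    7. ] ang 178.7 ext [178.9  44. ]
red 33 [313.4 170.7] [ 613.3 -110.7   87. ] ang 171.6 ext [14.9 12.2]
red 59 [237.6 178.9] [599.4  67.5  46. ] ang 163.8 ext [34.7 10.2]
blue 2458 [275.2 194.1] [569.2 -23.6  14. ] ang -108.0 ext [208.  107.1]
[[227.3000030517578, 195.89999389648438], [241.5, 155.60000610351562], [321.20001220703125, 183.8000030517578], [307.1000061035156, 224.0]] [[563.0, 93.8, 14.0], [664.7, 61.0, 14.0], [596.6, -137.2, 14.0], [496.2, -102.3, 14.0]]
```

Call:
{"method": "servo_tool", "body": {"plan": [[2.5,4.3,1,-0.1,1],[5,8.6,2,-0.2,1],[7.5,12.9,3,-0.3,1],[10,17.2,4,-0.4,1],[12.5,21.5,5,-0.5,1],[15,25.8,6,-0.63,1],[17.5,30.1,6,-0.63,1],[20,34.4,6,-0.63,1],[22.5,38.7,6,-0.63,1],[25,43,6,-0.63,1],[27.5,47.3,6,-0.63,1],[30,51.6,6,-0.63,1]], "force": 40}}

```text
clock: 1.3
position: [487.3, -184.5, 253.9]
orientation: [0.983, -0.183, -0.0, 0.0]
contact_force: [0.7, -0.4, 0.2]
grip_width: 1.001
```

Call:
{"method": "servo_tool", "body": {"plan": [[2.5,4.3,0,0,1],[5,8.6,0,0,1],[7.5,12.9,0,0,1],[8.5,17,0,0,1],[8.5,17,0,0,1],[8.5,17,0,0,1]]}}

```text
clock: 1.9
position: [571.6, -15.0, 253.4]
orientation: [0.984, -0.181, -0.001, 0.0]
contact_force: [0.1, -0.2, -0.1]
grip_width: 1.001
```

```bash
cat > w.py <<'E'
from m import *
import sys
st=read_state(); im,d=get_image("wrist"); n=sys.argv[1]
cv2.imwrite(f"pics/{n}.png",im[:,:,::-1]); np.savez(f"pics/{n}.npz",im=im,d=d,position=st['position'],orientation=st['orientation'])
q=R.from_quat(st['orientation']).as_matrix()
print(st['clock'],st['position'].round(1),"x ang",np.degrees(np.arctan2(q[1,0],q[0,0])).round(2),"z",q[:,2].round(3),st['contact_force'].round(1),st['grip_width'],st['joints'].round(2))
E
python3 w.py w1
```

```text
1.9 [571.6 -15.  253.4] x ang -20.84 z [-0.001 -0.    -1.   ] [ 0.1 -0.2 -0.1] 1.001118538815802 [-0.05  0.33 -0.01  1.9   0.    0.91 -1.99]
```

View pics/w1.png

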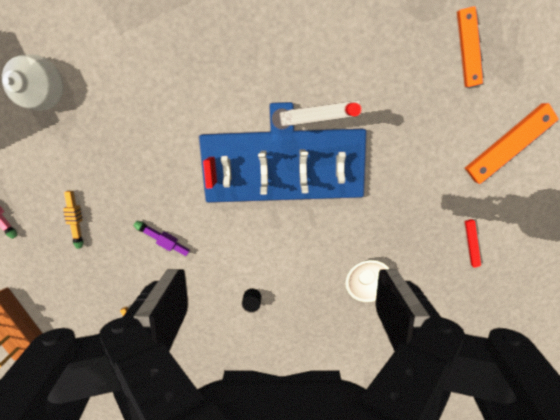

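```bash
python3 - <<'E'
from m import *
z=np.load("pics/w1.npz"); im=z['im']; st=dict(position=z['position'],orientation=z['orientation'])
crop(im,190,410,90,215,3.5,"c4")
def pr(nm,b,hr,sm,zz,amin=10):
    for a,c,r,p in comps(im,b,hr,sm,50,amin):
        w=ray("wrist",p,np.full(len(p),float(zz)),st); m=w.mean(0)
        R2=cv2.minAreaRect(w[:,:2].astype(np.float32))
        ev=np.linalg.svd(w[:,:2]-m[:2],full_matrices=False)[2][0]
        print(nm,a,c.round(1),m[:2].round(1),"pca",np.degrees(np.arctan2(ev[1],ev[0])).round(1),"rect",np.round(R2[0],1),np.round(R2[1],1),round(R2[2],1))
pr("brass",(50,100,180,255),(8,30),110,8)
pr("green",(50,100,180,255),(40,90),60,8)
pr("bar",(455,560,90,195),(5,18),110,14)
pr("pin",(335,375,90,125),(170,8),120,87)
pr("stop",(195,225,150,195),(170,8),120,46)
pr("plate",(195,375,95,210),(100,118),110,14,500)
# plate edges: lower edge & left/right edges
E
```

```text
brass 571 [ 72.4 214.3] [615.  278.9] pca 157.0 rect [613.4 279.5] [24.6 70.5] 70.0
green 54 [ 77.9 244.3] [573.1 295.8] pca -98.0 rect [572.3 295.5] [14.4 10.1] 75.9
bar 2469 [511.7 142.7] [ 497.8 -305.5] pca -68.2 rect [ 497.4 -305.1] [ 34.4 130.4] 22.2
pin 185 [353.  109.2] [ 614.8 -109.3] pca 56.0 rect [ 614.7 -108.7] [15.5 12.7] 69.5
stop 325 [209.5 172. ] [603.5  64.1] pca 157.1 rect [603.2  64.1] [13.9 36.2] 71.4
plate 9256 [286.6 163.3] [574.8 -23.7] pca 70.5 rect [580.  -20.9] [207.8 101.4] 71.0
```

View pics/c4.png

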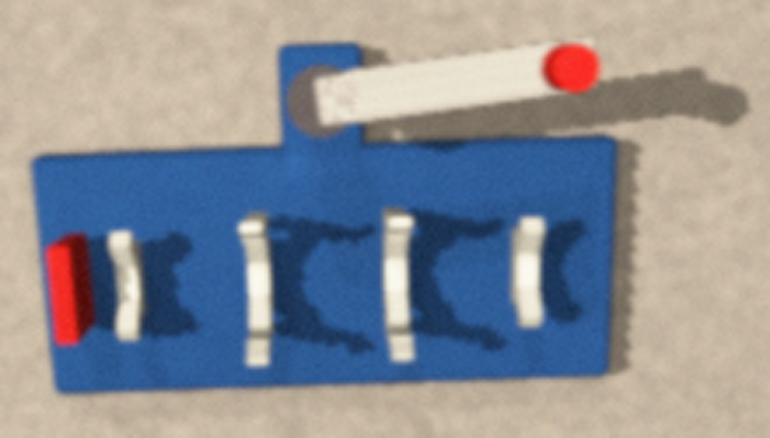

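```bash
cat > jig.py <<'E'
from m import *
def fit(A,B):
    a=A-A.mean(0);b=B-B.mean(0)
    th=np.arctan2((a[:,0]*b[:,1]-a[:,1]*b[:,0]).sum(),(a*b).sum())
    Rm=np.array([[np.cos(th),-np.sin(th)],[np.sin(th),np.cos(th)]]); t=B.mean(0)-Rm@A.mean(0)
    return th,Rm,t,(A@Rm.T+t-B)
E
python3 - <<'E'
from jig import *
z=np.load("pics/w1.npz"); im=z['im']; st=dict(position=z['position'],orientation=z['orientation'])
p=np.array([[36,157],[617,140],[608,375],[57,390]])/3.5+[190,90]-.35
w=ray("wrist",p,np.full(4,14.),st)[:,:2]
A=np.array([[45,106],[45,-106],[-45,-106],[-45,106.]])
th,Rm,t,e=fit(A,w); print("wrist",np.degrees(th),t,e.round(1).tolist())
p=np.array([[137,92],[693,290],[612,522],[56,322]])/7+[220,150]-.4
w2=ray("top",p,np.full(4,14.))[:,:2]
th2,_,t2,e=fit(A,w2); print("top",np.degrees(th2),t2,e.round(1).tolist())
pin=ray("wrist",[[353,109.2]],[87.],st)[0,:2]; j=Rm.T@(pin-t); print("pin jig",j, "latch",np.arctan2(-(j[1]),-(j[0]-62)), np.hypot(j[0]-62,j[1]))
for q in ((0,48),(0,-48),(0,0),(0,87)): print(q,(Rm@q+t).round(1))
st_=Rm.T@(np.array([603.3,64.1])-t); print("stop in jig",st_)
# cradle tops at z=37: (wrist px in crop)
for c,zz in (((123,285),37),((257,290),40),((397,287),40),((529,271),37)):
    print(Rm.T@(ray("wrist",[np.array(c)/3.5+[190,90]],[zz*1.],st)[0,:2]-t))
E
```

```text
wrist -19.289074153227894 [572.79384163 -19.03070188] [[2.4, 1.7], [0.7, -2.7], [-2.1, -1.1], [-1.0, 2.2]]
top -19.018763564257785 [571.11375664 -18.36009447] [[1.7, 0.8], [0.7, -2.6], [-1.8, -1.7], [-0.6, 3.5]]
pin jig [ 69.44932818 -71.26191003] latch 1.6749525389671334 71.65020803092827
(0, 48) [588.6  26.3]
(0, -48) [556.9 -64.3]
(0, 0) [572.8 -19. ]
(0, 87) [601.5  63.1]
stop in jig [ 1.33273199 88.54130742]
[-4.66074727e-02  7.15234117e+01]
[-2.61468533 24.80421301]
[ -2.9385451  -23.52669043]
[  0.863308   -69.58695128]
```

Call:
{"method": "servo_tool", "body": {"plan": [[0.7,-4.3,-3,0,-1],[1.4,-8.5,-6,0,-1],[1.4,-8.5,-10,0,-1],[1.4,-8.5,-14,0,-1],[1.4,-8.5,-17,0,-1],[1.4,-8.5,-18,0,-1],[1.4,-8.5,-18,0,-1]]}}

```text
clock: 2.65
position: [584.3, -103.1, 72.9]
orientation: [0.983, -0.184, -0.002, 0.001]
contact_force: [-0.5, 0.0, 0.0]
grip_width: -0.001
```

```bash
python3 w.py w2
```

```text
2.65 [ 584.3 -103.1   72.9] x ang -21.17 z [-0.003 -0.    -1.   ] [-0.5  0.   0. ] -0.001436008964774792 [ 0.09  0.59  0.01  1.99 -0.01  0.56 -1.84]
```

View pics/w2.png

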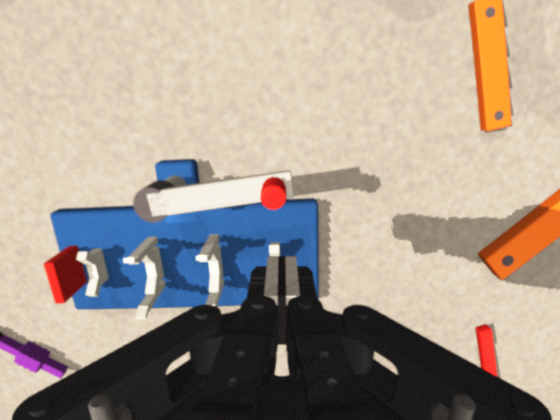

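Call:
{"method": "servo_tool", "body": {"plan": [[1,-0.3,0,0,-1],[2,-0.6,0,0,-1],[2.8,-0.8,0,0,-1],[3.5,-0.9,0,0,-1],[4.2,-0.8,0,0,-1],[4.3,-0.8,0,0,-1],[3.5,-0.7,2.5,0,-1],[1,0,7,0,0]]}}

```text
clock: 3.5
position: [596.2, -101.8, 140.3]
orientation: [0.983, -0.183, -0.002, 0.0]
contact_force: [0.5, 0.2, 1.6]
grip_width: 0.153
```

```bash
python3 w.py w3
```

```text
3.5 [ 596.2 -101.8  140.3] x ang -21.05 z [-0.004  0.    -1.   ] [0.5 0.2 1.6] 0.15262925382371867 [ 0.09  0.51  0.01  1.93 -0.01  0.71 -1.84]
```

View pics/w3.png

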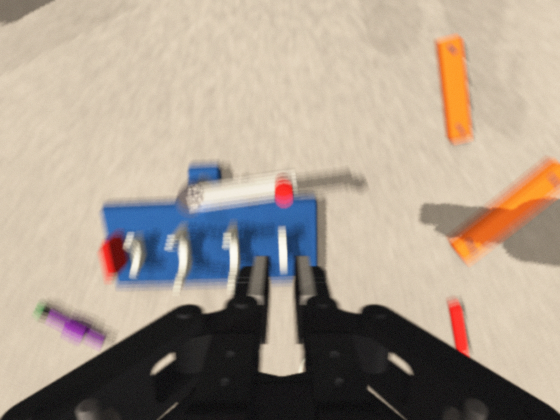

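```bash
python3 - <<'E'
from h import *
im,d=get_image("top"); crop(im,220,330,130,230,7,"c5")
E
```

```text
(no output)
```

View pics/c5.png

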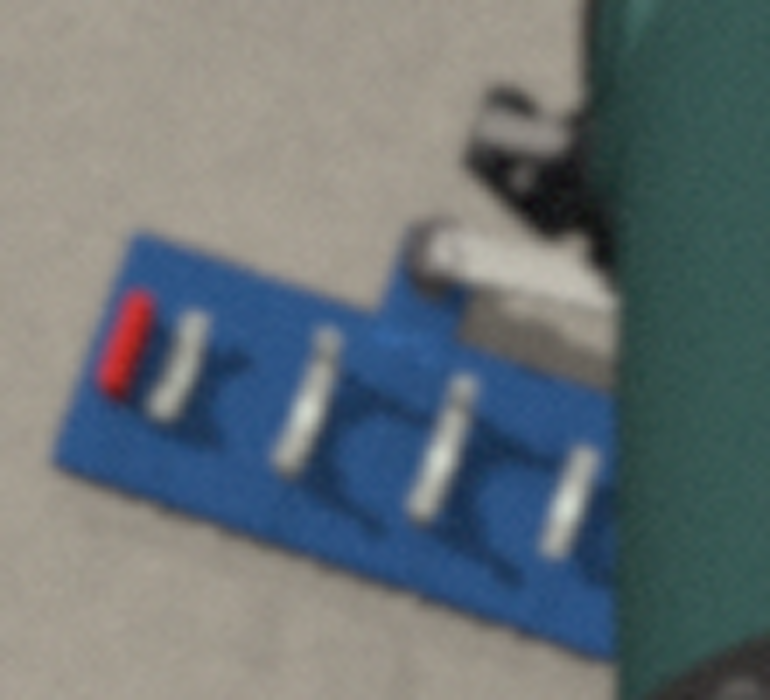

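```bash
python3 w.py w4; python3 - <<'E'
from jig import *
z=np.load("pics/w4.npz"); im=z['im']; st=dict(position=z['position'],orientation=z['orientation'])
th=np.radians(-19.2);c,s=np.cos(th),np.sin(th);Rm=np.array([[c,-s],[s,c]]);t=np.array([572.3,-18.8])
for a,cc,r,p in comps(im,(180,400,120,250),(170,8),120,50,50):
    pin=ray("wrist",[cc],[85.],st)[0,:2]; j=Rm.T@(pin-t); print(a,cc,pin,j,np.arctan2(-j[1],-(j[0]-62)),np.hypot(j[0]-62,j[1]))
print(Rm.T@(st['position'][:2]-t))
E
```

```text
3.6 [ 597.2 -101.3  146.7] x ang -21.01 z [ 0.005 -0.    -1.   ] [-0.1 -0.9  0.9] 0.3279155675389363 [ 0.09  0.5   0.01  1.93 -0.01  0.71 -1.84]
325 [284.16923077 183.64307692] [ 616.45568768 -110.8542121 ] [ 71.97314811 -72.41248975] 1.707662177287033 73.09604882784227
[ 50.59578605 -69.695973  ]
```

View pics/w4.png

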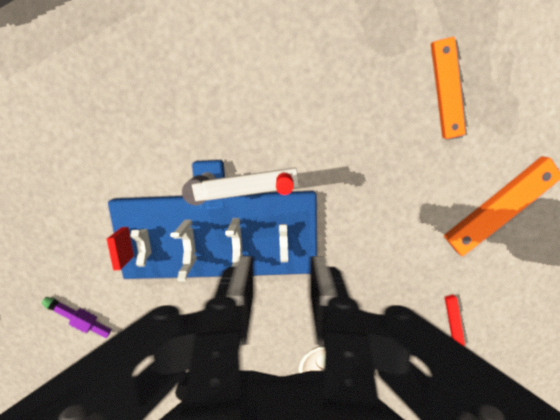

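Call:
{"method": "servo_tool", "body": {"plan": [[1,-0.6,0,0,0.2],[1.9,-1.1,0,0,0.2],[1.9,-1.1,-3,0,0.2],[1.9,-1.1,-6,0,0.2],[1.9,-1.1,-7,0,0.2],[1.9,-1.1,-7,0,-1],[1.9,-1.1,-7,0,-1],[1.9,-1.1,-7,0,-1]], "force": 20}}

```text
clock: 4.45
position: [617.2, -113.1, 73.4]
orientation: [0.983, -0.183, 0.001, -0.0]
contact_force: [0.5, 1.0, 0.4]
grip_width: 0.092
```

```bash
python3 w.py w5
```

```text
4.45 [ 617.2 -113.1   73.4] x ang -21.04 z [ 0.002 -0.    -1.   ] [0.5 1.  0.4] 0.09247242916046586 [ 0.1   0.62  0.01  1.92 -0.01  0.6  -1.82]
```

View pics/w5.png

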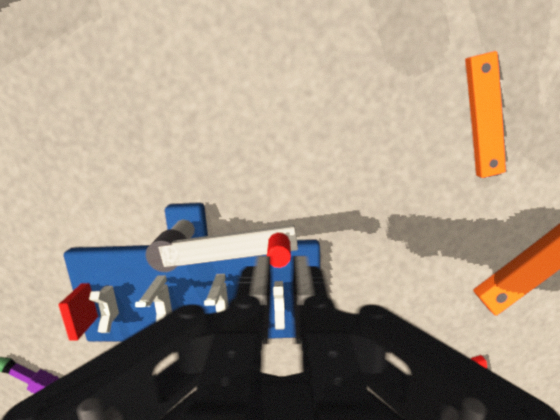

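```bash
python3 - <<'E'
from h import *
z=np.load("pics/w5.npz"); st=dict(position=z['position'],orientation=z['orientation'])
print(proj("wrist",[st['position'],st['position']+[0,0,19]],st))
print(z['d'][235:300:5,280], z['d'][260:330:10,258])
print(read_state()['grip_width'],read_state()['contact_force'])
im,d=get_image("scene"); crop(im,200,300,150,270,6,"c6")
E
```

```text
[[281.45047436 242.55480476]
 [281.48022019 256.59714811]]
[196.38298 188.85294 180.92581 181.66205 184.1135  184.7778  183.89395
 266.22684 267.39722 269.22696 263.59525 248.91316 249.12402] [147.62189  138.59021  129.87573  124.53401  115.67413  110.02891
 104.839325]
0.012024630346259509 [ 0.60638182 -0.19848276 -0.73874411]
```

View pics/c6.png

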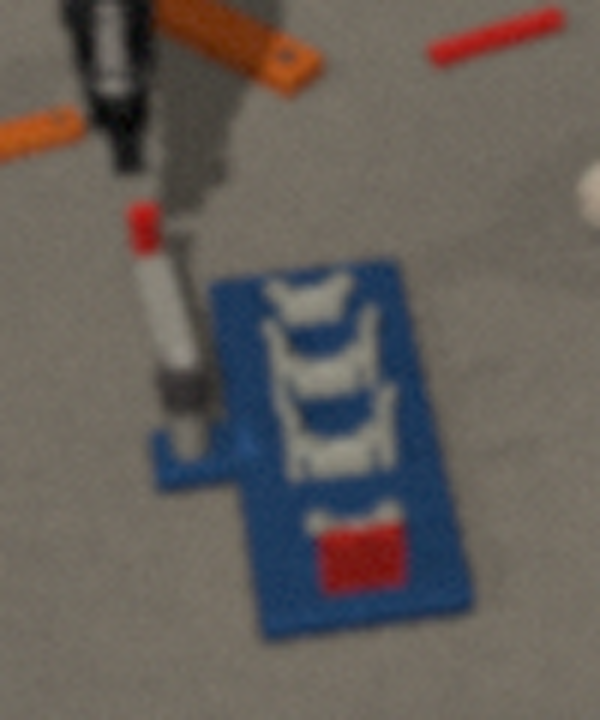

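```bash
python3 - <<'E'
from h import *
st=read_state();p=st['position'];print(p, st['grip_width'])
for zz in (0,10,20,30): print(zz,(proj("scene",[p+[0,0,zz]])[0]-[200,150])*6)
print("pin obs 145,230")
z=np.load("pics/w5.npz");im=z['im']
crop(im,200,360,200,340,4,"c7")
E
```

```text
[ 617.01649438 -112.93314608   73.61493227] 0.003920407102321606
0 [134.08172378 224.27862743]
10 [131.86722932 207.15179936]
20 [129.62998103 189.83085633]
30 [127.36967676 172.3128303 ]
pin obs 145,230
```

View pics/c7.png

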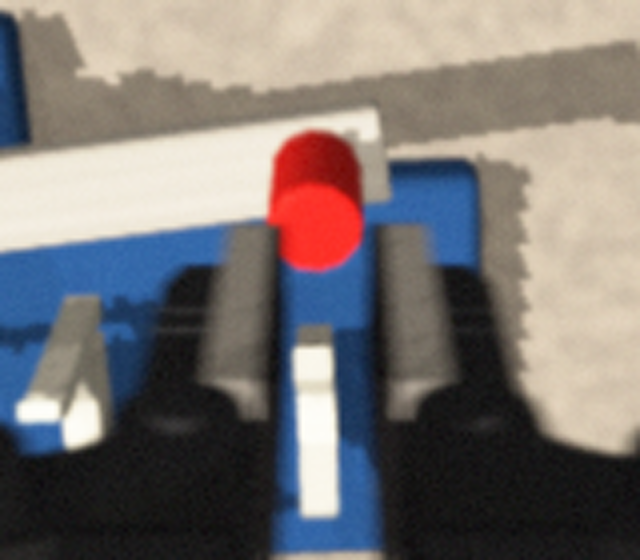

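```bash
python3 w.py w6; python3 - <<'E'
from h import *
z=np.load("pics/w6.npz");im=z['im'];d=z['d']; st=dict(position=z['position'],orientation=z['orientation'])
crop(im,200,360,200,340,4,"c8")
c,T=cam("wrist",st); m=c['mount']
for v in range(240,330,8):
    r=[]
    for u in (262,270,278,286,292):
        x,y=cv2.undistortPoints(np.array([[[u,v]]],float),K(c),c['dist'])[0,0]
        D=d[v,u]; q=m[:3,:3]@[x*D,-y*D,-D]+m[:3,3]; r.append(q.round(0).tolist())
    print(v,r)
E
```

```text
4.55 [ 617.  -112.9   73.6] x ang -21.04 z [ 0.002 -0.    -1.   ] [0.4 0.2 0.4] 0.003920407102321606 [ 0.1   0.62  0.01  1.92 -0.01  0.6  -1.82]
240 [[-3.0, -12.0, 11.0], [1.0, -7.0, 1.0], [4.0, -2.0, -5.0], [2.0, 3.0, -1.0], [-3.0, 7.0, 12.0]]
248 [[-8.0, -12.0, 11.0], [1.0, -6.0, -10.0], [2.0, -2.0, -11.0], [2.0, 3.0, -11.0], [-9.0, 7.0, 11.0]]
256 [[-37.0, -15.0, 60.0], [10.0, -5.0, -40.0], [11.0, -2.0, -41.0], [11.0, 2.0, -41.0], [10.0, 5.0, -40.0]]
264 [[-45.0, -16.0, 62.0], [10.0, -5.0, -48.0], [11.0, -2.0, -48.0], [11.0, 2.0, -49.0], [11.0, 5.0, -48.0]]
272 [[6.0, -9.0, -48.0], [11.0, -5.0, -56.0], [11.0, -2.0, -56.0], [11.0, 2.0, -56.0], [11.0, 4.0, -56.0]]
280 [[7.0, -8.0, -55.0], [11.0, -5.0, -63.0], [10.0, -1.0, -61.0], [11.0, 2.0, -62.0], [10.0, 4.0, -62.0]]
288 [[7.0, -8.0, -62.0], [11.0, -4.0, -68.0], [11.0, -1.0, -69.0], [10.0, 2.0, -67.0], [11.0, 4.0, -68.0]]
296 [[11.0, -7.0, -75.0], [10.0, -4.0, -74.0], [10.0, -1.0, -73.0], [10.0, 2.0, -73.0], [10.0, 4.0, -73.0]]
304 [[13.0, -7.0, -83.0], [11.0, -4.0, -80.0], [7.0, -1.0, -74.0], [7.0, 2.0, -74.0], [11.0, 4.0, -80.0]]
312 [[11.0, -7.0, -84.0], [12.0, -4.0, -85.0], [3.0, -1.0, -73.0], [7.0, 2.0, -78.0], [12.0, 3.0, -86.0]]
320 [[12.0, -6.0, -90.0], [11.0, -4.0, -89.0], [-1.0, -1.0, -73.0], [3.0, 2.0, -78.0], [11.0, 3.0, -89.0]]
328 [[12.0, -6.0, -94.0], [11.0, -4.0, -93.0], [-4.0, -1.0, -73.0], [0.0, 2.0, -79.0], [11.0, 3.0, -93.0]]
```

View pics/c8.png

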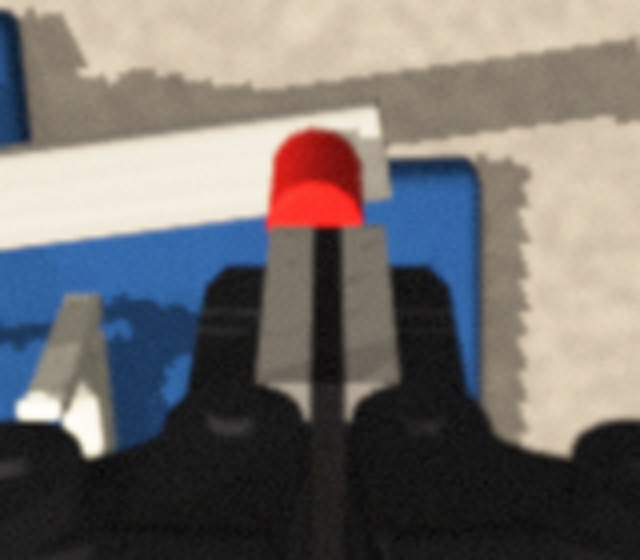

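Call:
{"method": "servo_tool", "body": {"plan": [[-0.1,0.1,0,0,-0.2],[-0.1,0.1,0,0,-0.2],[-0.1,0.1,-1.5,0,-0.2],[-0.1,0.1,-3,0,-0.2],[-0.1,0.1,-3.7,0,-0.2],[-0.1,0.1,-3.7,0,-1],[-0.1,0.1,-3.7,0,-1],[-0.1,0.1,-3.7,0,-1]], "force": 20}}

```text
clock: 5.4
position: [614.1, -109.9, 34.0]
orientation: [0.983, -0.182, -0.001, -0.001]
contact_force: [1.9, 4.5, -11.6]
grip_width: 0.155
```

```bash
python3 w.py w7
```

```text
5.4 [ 614.1 -109.9   34. ] x ang -20.97 z [-0.002  0.002 -1.   ] [  1.9   4.5 -11.6] 0.15484400093977374 [ 0.1   0.67  0.    1.94 -0.01  0.53 -1.82]
```

View pics/w7.png

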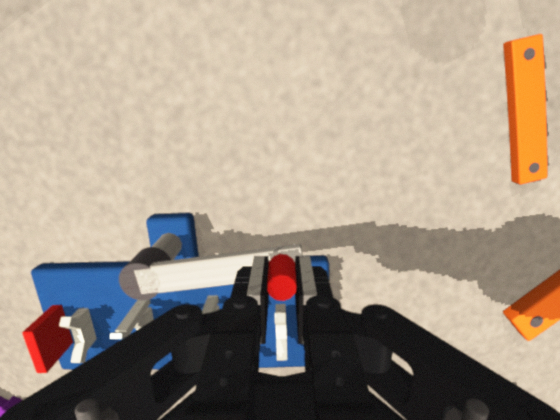

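Call:
{"method": "servo_tool", "body": {"plan": [[0.7,-0.1,0,0.1,-1],[1.4,-0.2,0,0.2,-1],[2.2,-0.2,0,0.3,-1],[2.9,-0.1,0,0.4,-1],[2.9,-0.1,0,0.4,-1],[2.9,-0.1,0,0.4,-0.3],[2.9,-0.1,0,0.4,-0.3],[2.9,-0.1,3,0.4,-0.3],[2.9,-0.1,7,0.2,0],[1,3,11,0,0.5],[-0.5,7,14,0,0.5]]}}

```text
clock: 6.55
position: [613.2, -50.3, 175.7]
orientation: [0.982, -0.189, 0.003, 0.001]
contact_force: [0.7, 1.4, 0.2]
grip_width: 0.751
```

```bash
python3 w.py w8
```

```text
6.55 [613.2 -50.3 175.7] x ang -21.79 z [ 0.006 -0.003 -1.   ] [0.7 1.4 0.2] 0.7507900977604733 [ 0.    0.47  0.01  1.89  0.    0.78 -1.94]
```

View pics/w8.png

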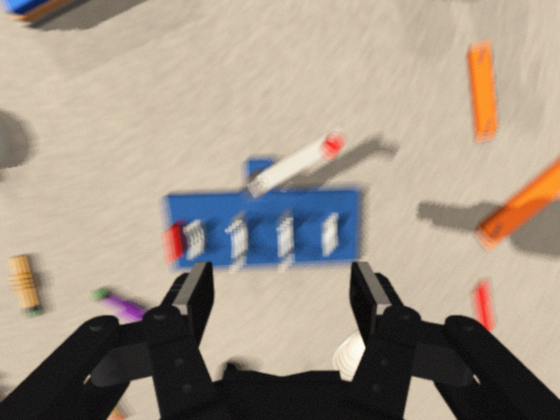

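Call:
{"method": "servo_tool", "body": {"plan": [[0,4.5,-0.7,0,0.2],[0,9,-1.4,0,0.2],[0,13.5,-2.1,0,0.2],[0,18,-2.8,0,0.2],[0,22.5,-3.5,0,0.2],[0,27,-4.5,0,0.2],[0,30,-5.5,0,0.2],[0,31.5,-6,0,0.2],[0,31.9,-6,0,0.2],[0,31.9,-6,0,0.2],[0,31.9,-6,0,0.2]]}}

```text
clock: 7.7
position: [612.9, 269.3, 112.5]
orientation: [0.983, -0.184, 0.001, 0.001]
contact_force: [0.4, -0.7, 0.1]
grip_width: 0.602
```

```bash
python3 w.py w9; python3 - <<'E'
from m import *
z=np.load("pics/w9.npz"); im=z['im']; st=dict(position=z['position'],orientation=z['orientation'])
for nm,hr,sm in (("brass",(8,30),110),("green",(40,90),60)):
    for a,c,r,p in comps(im,(180,380,80,330),hr,sm,50,40):
        w=ray("wrist",p,np.full(len(p),8.),st)[:,:2]; m=w.mean(0); ev=np.linalg.svd(w-m,full_matrices=False)[2][0]
        R2=cv2.minAreaRect(w.astype(np.float32))
        print(nm,a,c.round(1),m.round(1),np.degrees(np.arctan2(ev[1],ev[0])).round(1),"rect",np.round(R2[0],1),np.round(R2[1],1),round(R2[2],1))
E
```

```text
7.7 [612.9 269.3 112.5] x ang -21.25 z [ 0.001 -0.002 -1.   ] [ 0.4 -0.7  0.1] 0.6024731928613295 [-0.48  0.61 -0.    1.8   0.01  0.73 -2.43]
brass 528 [268.7 182.9] [628.1 275.2] 157.8 rect [630.  274.7] [15.2 35. ] 68.5
brass 454 [268.7 217.2] [598.6 287. ] 159.2 rect [596.8 287.9] [15.4 32.8] 68.5
green 191 [370.4 214.7] [567.1 199.9] -151.9 rect [567.6 199.7] [14.5 13.4] 27.7
green 117 [268.7 245.7] [572.5 297.6] -112.8 rect [572.  297.9] [13.2 10. ] 63.5
```

View pics/w9.png

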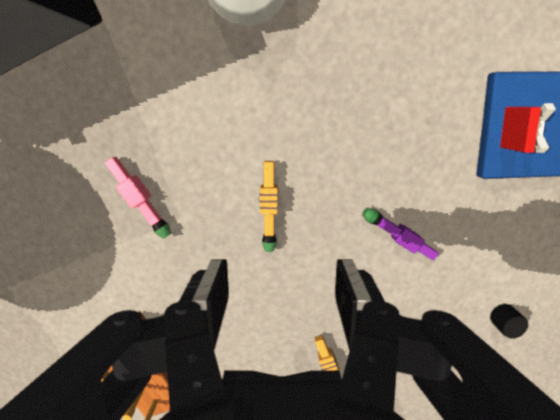

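Call:
{"method": "servo_tool", "body": {"plan": [[0.1,1.2,-2,0,-0.3],[0.1,1.2,-5,0,-0.3],[0.1,1.2,-8,0,-0.3],[0.1,1.2,-11,0,-0.3],[0.1,1.2,-13,0,-0.3],[0.1,1.2,-13.5,0,-0.3],[0.1,1.2,-13.5,0,-0.3]], "force": 30}}

```text
clock: 8.45
position: [612.9, 282.8, -23.6]
orientation: [0.983, -0.183, -0.0, 0.001]
contact_force: [-0.3, 0.2, 0.5]
grip_width: 0.346
```

```bash
python3 w.py w10; python3 - <<'E'
from h import *
z=np.load("pics/w10.npz");im=z['im'];d=z['d']; st=dict(position=z['position'],orientation=z['orientation'])
crop(im,180,390,170,340,3.5,"c9")
im,d=get_image("scene"); crop(im,240,370,240,380,5,"c10")
print(proj("scene",st['position']+[0,0,38])-[240,240],read_state()['grip_width'])
E
```

```text
8.45 [612.9 282.8 -23.6] x ang -21.15 z [-0.001 -0.001 -1.   ] [-0.3  0.2  0.5] 0.34635923198169055 [-0.5   0.8  -0.01  1.83  0.01  0.51 -2.45]
[[60.33381603 72.59375538]] 0.3507240382603448
```

View pics/c9.png

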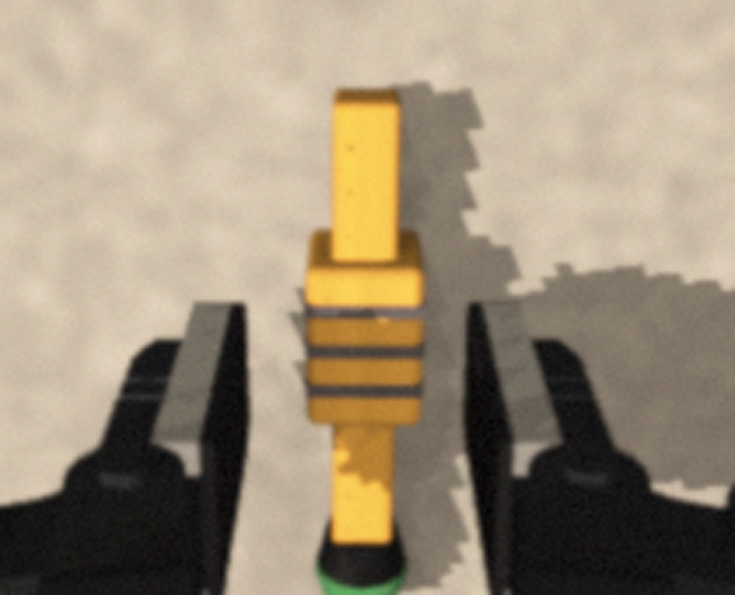

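View pics/c10.png

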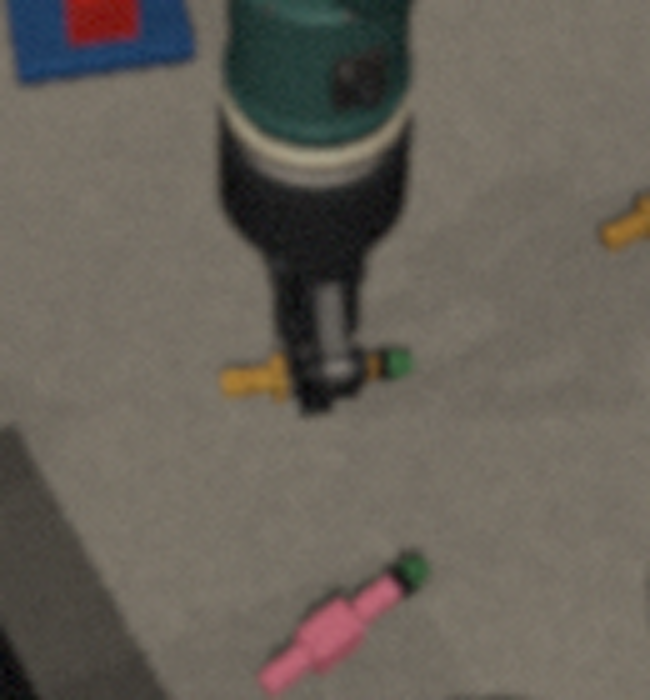

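```bash
python3 - <<'E'
from h import *
z=np.load("pics/w10.npz");d=z['d']; st=dict(position=z['position'],orientation=z['orientation'])
p=st['position'].copy()
for zz in (0,8,16): print(zz,proj("wrist",[p[0],p[1],zz],st))
w=ray("wrist",[[284.3,268.6],[281.3,170+262/3.5],[284.3,170+425/3.5]],[16.,16,16],st); print(w.round(1),p)
Rt=R.from_quat(st['orientation']).as_matrix(); print((w-p)@Rt)
c,T=cam("wrist",st); m=c['mount']
for u,v in ((238,258),(238,262),(238,270),(320,258),(320,264),(322,272)):
    x,y=cv2.undistortPoints(np.array([[[u,v]]],float),K(c),c['dist'])[0,0]; D=d[v,u]; print(u,v,(m[:3,:3]@[x*D,-y*D,-D]+m[:3,3]).round(1))
E
```

```text
0 [[281.5717656  260.51690191]]
8 [[281.62112123 267.72519598]]
16 [[281.67525064 275.62922878]]
[[615.9 280.3  16. ]
 [627.8 277.3  16. ]
 [604.4 284.8  16. ]] [612.88549323 282.83940338 -23.56268106]
[[  3.70846682   1.29400199 -39.5619372 ]
 [ 15.86769394  -0.10389329 -39.56725255]
 [ -8.60371557   1.31576532 -39.55850351]]
238 258 [ 10.3 -19.9 -41.9]
238 262 [ 10.3 -19.5 -45.8]
238 270 [ 10.5 -18.5 -53.7]
320 258 [ 10.5  17.6 -42.3]
320 264 [ 10.8  16.8 -48.9]
322 272 [ 10.6  16.9 -55.7]
```

Call:
{"method": "servo_tool", "body": {"plan": [[0.3,-0.25,-0.3,0,-0.3],[0.3,-0.25,-0.8,0,-0.3],[0.3,-0.25,-1.2,0,-0.3],[0.3,-0.25,-1.3,0,-0.3],[0.3,-0.25,-1.3,0,-1],[0.3,-0.25,-1.3,0,-1],[0.3,-0.25,-1.3,0,-1],[0.3,-0.25,-1.3,0,-1],[0.3,-0.25,-1.3,0,-1]], "force": 40}}

```text
clock: 9.45
position: [615.6, 282.1, -36.3]
orientation: [0.983, -0.183, -0.0, 0.0]
contact_force: [-0.3, -0.3, -0.0]
grip_width: 0.175
```

```bash
python3 w.py w11; python3 -c "
from h import *
crop(np.load('pics/w11.npz')['im'],180,390,170,340,3.5,'c11')"
```

```text
9.45 [615.6 282.1 -36.3] x ang -21.04 z [-0. -0. -1.] [-0.3 -0.3 -0. ] 0.17485313872028937 [-0.49  0.82 -0.01  1.83  0.01  0.49 -2.44]
```

View pics/c11.png

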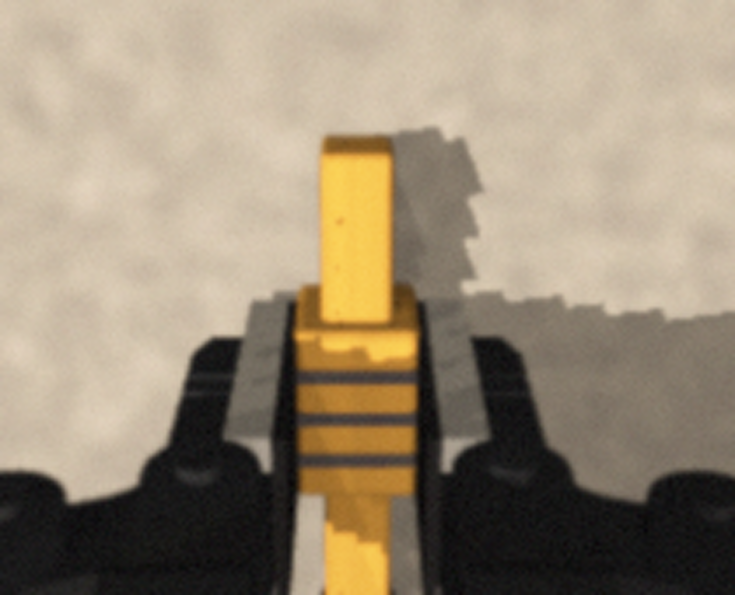

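Call:
{"method": "servo_tool", "body": {"plan": [[0,0,3,0,-1],[0,-1,7,0.05,-1],[-0.3,-4,10,0.18,-1],[-0.6,-7,11,0.32,-1],[-1,-10,11,0.46,-1],[-1.3,-13,11,0.6,-1],[-1.6,-16,11,0.74,-1],[-2,-19,11,0.88,-1],[-2.3,-22,11,1.02,-1],[-2.5,-24,11,1.16,-1],[-2.7,-25,11,1.3,-1],[-2.7,-25.6,11,1.44,-1]]}}

```text
clock: 10.7
position: [588.1, 23.7, 73.6]
orientation: [0.859, 0.512, -0.001, 0.0]
contact_force: [-0.8, 0.1, -0.5]
grip_width: 0.175
```

Call:
{"method": "servo_tool", "body": {"plan": [[0,0,0,0.14,-1],[0,0,0,0.163,-1],[0,0,0,0.163,-1],[0,0,0,0.163,-1]]}}

```text
clock: 11.1
position: [588.7, 26.4, 73.8]
orientation: [0.816, 0.579, 0.0, 0.0]
contact_force: [-0.8, -1.2, -0.5]
grip_width: 0.176
```

```bash
python3 w.py w12; python3 -c "
from h import *
i,d=get_image('scene');crop(i,200,310,160,270,6,'c12')"
```

```text
11.1 [588.7  26.4  73.8] x ang 70.72 z [ 0. -0. -1.] [-0.8 -1.2 -0.5] 0.1757157772478549 [ 0.22  0.63 -0.48  1.99  0.47  0.63 -0.9 ]
```

View pics/w12.png

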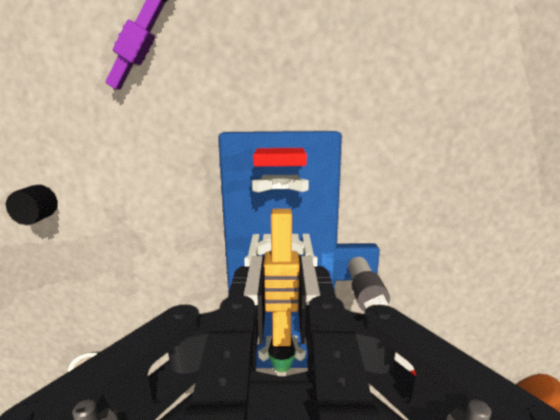

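View pics/c12.png

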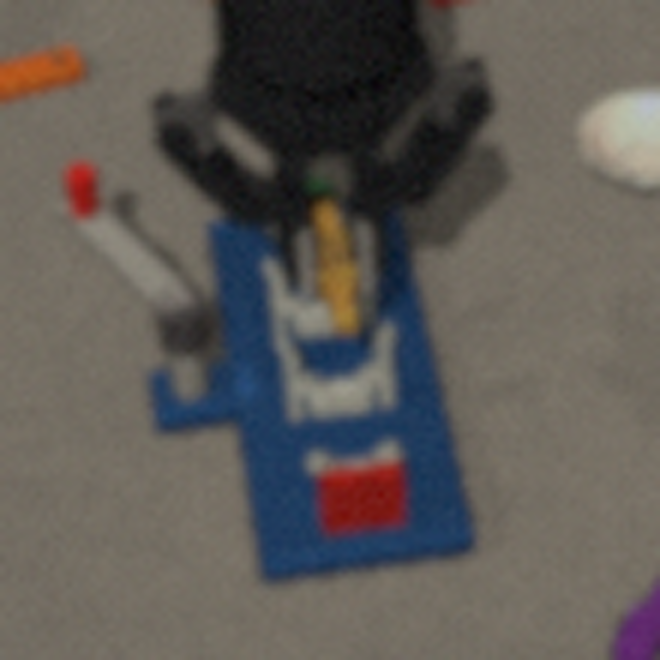

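```bash
python3 - <<'E'
from jig import *
z=np.load("pics/w12.npz"); im=z['im']; st=dict(position=z['position'],orientation=z['orientation']); p=st['position']
Rt=R.from_quat(st['orientation']).as_matrix()
crop(im,210,350,120,380,3,"c13")
hs=cv2.cvtColor(im,cv2.COLOR_RGB2HSV); m=((hs[...,0]>100)&(hs[...,0]<120)&(hs[...,1]>110)).astype(np.uint8)
def tool(uv,zz): return (ray("wrist",uv,np.full(len(uv),float(zz)),st)-p)@Rt
L=[];Rr=[]
for v in range(145,225,5):
    xs=np.where(m[v,205:360])[0]+205; L.append([xs.min()-.5,v]);Rr.append([xs.max()+.5,v])
a=tool(L,14);b=tool(Rr,14)
fa=np.polyfit(a[:,0],a[:,1],1);fb=np.polyfit(b[:,0],b[:,1],1)
print("edges tool y",fa,fb,"mean at x=0",(fa[1]+fb[1])/2,"width",fa[1]-fb[1])
T=[[u,np.where(m[120:180,u])[0].min()+119.5] for u in range(230,335,5)]
t=tool(T,14); print("top edge tool x",np.polyfit(t[:,1],t[:,0],1), t[:,0].mean())
for aa,c,r,q in comps(im,(240,320,140,172),(170,8),120,50,50):
    print("stop",tool(np.array([[c[0],c[1]]]),46),cv2.boundingRect(q.astype(np.int32)), tool(np.array([[c[0],163],[c[0],166.]]),46)[:,0])
for aa,c,r,q in comps(im,(255,310,200,350),(8,30),110,50,20):
    print("brass",c,cv2.boundingRect(q.astype(np.int32)))
E
```

```text
edges tool y [-8.56326869e-03 -4.50042380e+01] [-7.37922689e-03  4.21844824e+01] mean at x=0 -1.4098777942164347 width -87.18872033788018
top edge tool x [8.96170519e-03 5.97220466e+01] 59.709132773471644
stop [[46.650896   -1.75337104 27.75315784]] (253, 148, 54, 19) [42.74482005 40.83669514]
brass [281.13706453 246.71102227] (263, 209, 38, 67)
brass [281.48543689 283.37216828] (264, 279, 36, 10)
brass [281.05128205 295.03846154] (264, 291, 35, 9)
brass [281.05041152 322.13271605] (264, 303, 35, 44)
```

View pics/c13.png

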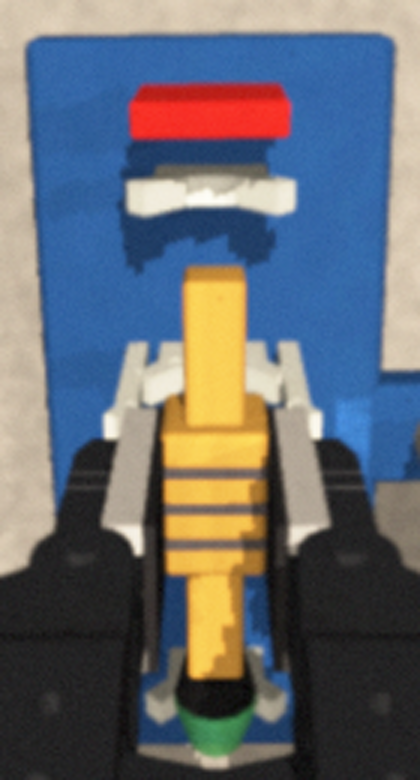

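```bash
python3 - <<'E'
from jig import *
z=np.load("pics/w12.npz"); st=dict(position=z['position'],orientation=z['orientation']); p=st['position']
Rt=R.from_quat(st['orientation']).as_matrix()
def tool(uv,zz): return (ray("wrist",uv,np.full(len(uv),float(zz)),st)-p)@Rt
print(tool([[281,120+432/3],[281,120+575/3]],p[2]+52.3))
print(tool([[281,120+280/3],[281,120+268/3]],p[2]+44.3))
E
```

```text
[[ 13.04305143  -0.70486741 -52.29998965]
 [-10.79488881  -0.74033973 -52.3001128 ]]
[[ 33.12229807  -0.68162472 -44.2998864 ]
 [ 34.92589961  -0.6789911  -44.29987709]]
```

Call:
{"method": "servo_tool", "body": {"plan": [[-0.05,0.1,-2,0,-1],[-0.05,0.1,-4,0,-1],[-0.05,0.1,-6,0,-1],[-0.05,0.1,-7,0,-1],[-0.05,0.1,-7.8,0,-1],[-0.05,0.1,-8.2,0,-1],[-0.05,0.1,-8.4,0,-1],[-0.05,0.1,-8.5,0,-1],[-0.05,0.1,-8.5,0,-1]]}}

```text
clock: 12.1
position: [588.6, 27.2, -10.9]
orientation: [0.815, 0.579, 0.0, 0.0]
contact_force: [-0.7, 0.1, -1.1]
grip_width: 0.179
```

```bash
python3 w.py w14; python3 -c "
from h import *
crop(np.load('pics/w14.npz')['im'],180,390,130,380,3,'c14')"
```

```text
12.1 [588.6  27.2 -10.9] x ang 70.8 z [ 0.001  0.    -1.   ] [-0.7  0.1 -1.1] 0.17883769544467473 [ 0.14  0.74 -0.37  2.02  0.57  0.48 -0.99]
```

View pics/c14.png

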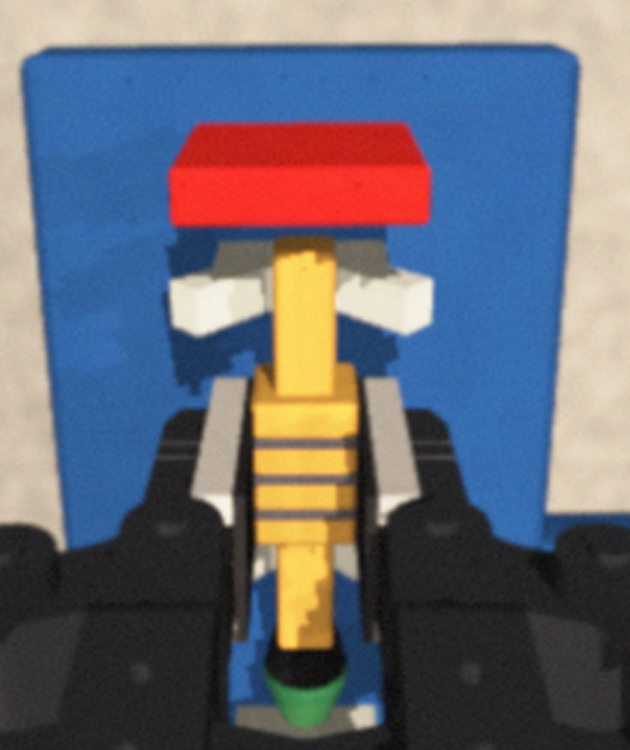

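Call:
{"method": "servo_tool", "body": {"plan": [[0,0,-0.1,0,-1],[0,0,-0.15,0,-1],[0,0,-0.15,0,-1]]}}

```text
clock: 12.45
position: [588.4, 27.1, -12.5]
orientation: [0.815, 0.579, 0.0, 0.0]
contact_force: [-0.2, 0.8, 1.1]
grip_width: 0.175
```

Call:
{"method": "servo_tool", "body": {"plan": [[0,0,-0.05,0,-1],[0,0,-0.05,0,-0.55],[0,0,-0.05,0,-0.4],[0,0,-0.05,0,-0.2],[0,0,-0.05,0,-0.2],[0,0,2,0,-0.2],[0,0,5,0,-0.2],[0,0,9,0,-0.2],[0,0,12,0,0],[0,0,12,0,0],[0,0,12,0,0]]}}

```text
clock: 13.55
position: [588.5, 26.9, 107.8]
orientation: [0.815, 0.579, 0.0, 0.0]
contact_force: [0.0, 0.1, -0.8]
grip_width: 0.502
```

```bash
python3 w.py w15; python3 -c "
from h import *
crop(np.load('pics/w15.npz')['im'],180,390,110,350,3,'c15')
i,d=get_image('scene');crop(i,200,310,160,270,6,'c16')"
```

```text
13.55 [588.5  26.9 107.8] x ang 70.79 z [ 0.001 -0.    -1.   ] [ 0.   0.1 -0.8] 0.5024550162726983 [ 0.24  0.58 -0.51  1.97  0.43  0.7  -0.87]
```

View pics/c15.png

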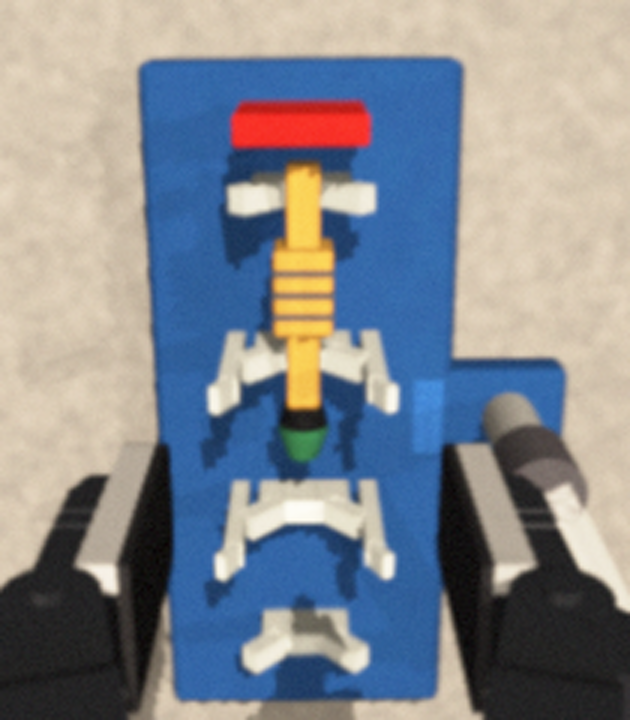

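View pics/c16.png

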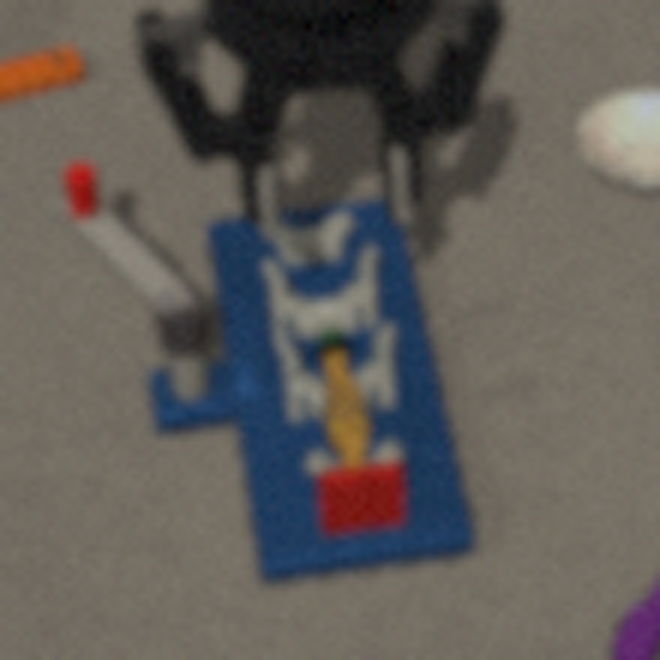

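Call:
{"method": "servo_tool", "body": {"plan": [[-1.4,2.2,0,0.14,0],[-2.8,4.4,0,0.28,0],[-4.2,6.6,0,0.42,0],[-5.6,8.8,0,0.56,0],[-7,11,0,0.7,0],[-8.4,13.2,0,0.84,0],[-9.8,15.4,0,0.98,0],[-11.2,17.6,0,1.12,0],[-12.6,19.8,0,1.26,0],[-14,22,0,1.4,0],[-15.4,24.2,0,1.54,0],[-16.7,26.1,0,1.68,0]]}}

```text
clock: 14.85
position: [419.6, 288.6, 105.9]
orientation: [0.109, 0.994, -0.001, -0.001]
contact_force: [1.2, 0.2, -1.0]
grip_width: 0.502
```

Call:
{"method": "servo_tool", "body": {"plan": [[0,0,0,0.14,-0.2],[0,0,0,0.226,-0.2],[0,0,0,0.226,-0.2],[0,0,0,0.226,-0.2]]}}

```text
clock: 15.25
position: [420.6, 287.5, 106.2]
orientation: [0.001, 1.0, -0.0, -0.001]
contact_force: [0.4, -1.0, 0.5]
grip_width: 0.4
```

```bash
python3 w.py w16; python3 - <<'E'
from jig import *
z=np.load("pics/w15.npz"); st=dict(position=z['position'],orientation=z['orientation'])
p=np.array([[142,60],[462,58],[437,699],[175,699]])/3+[180,110]-.33
w=ray("wrist",p,np.full(4,14.),st)[:,:2]
A=np.array([[-45,106],[45,106],[45,-106],[-45,-106.]])
th,Rm,t,e=fit(A,w); print("jig",np.degrees(th),t,e.round(1).tolist())
q=ray("wrist",np.array([[302,246],[303,337],[302,462],[302,148]])/3+[180,110]-.33,np.array([40.,40,32,46]),st)[:,:2]
print(((q-t)@Rm).round(1).tolist())
z=np.load("pics/w16.npz"); im=z['im']; st=dict(position=z['position'],orientation=z['orientation'])
for a,c,r,p in comps(im,(180,400,80,330),(5,30),110,50,40):
        w=ray("wrist",p,np.full(len(p),8.),st)[:,:2]; m=w.mean(0); ev=np.linalg.svd(w-m,full_matrices=False)[2][0]
        R2=cv2.minAreaRect(w.astype(np.float32))
        print(a,c.round(1),m.round(1),np.degrees(np.arctan2(ev[1],ev[0])).round(1),"rect",np.round(R2[0],1),np.round(R2[1],1),round(R2[2],1))
E
```

```text
15.25 [420.6 287.5 106.2] x ang 179.9 z [-0.002 -0.001 -1.   ] [ 0.4 -1.   0.5] 0.3998251411629776 [ 0.03  0.66 -1.01  2.13  0.8   0.8   0.08]
jig -18.977359932681622 [573.52015298 -15.14261803] [[-1.1, 2.1], [2.2, 0.9], [0.5, -1.6], [-1.6, -1.4]]
[[-0.2, 59.0], [-0.1, 34.1], [-0.6, -6.7], [-0.0, 85.2]]
698 [283.6 171.6] [396.4 289.3] -0.9 rect [396.2 289.3] [16.5 41.4] 89.9
109 [283.2 199.4] [420.9 289. ] 89.6 rect [421.  288.8] [15.8  4.5] 89.9
446 [283.1 218.3] [438.5 288.8] 0.2 rect [440.7 288.7] [16.  31.2] 89.9
```

View pics/w16.png

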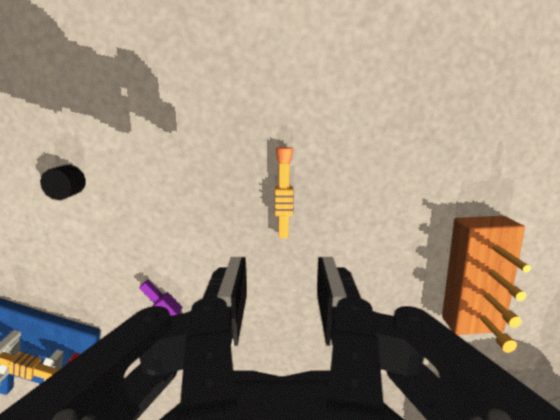

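Call:
{"method": "servo_tool", "body": {"plan": [[0,0.1,-3,0,-0.2],[0,0.1,-6,0,-0.2],[0,0.1,-9,0,-0.2],[0,0.1,-11,0,-0.2],[0,0.1,-12.5,0,-0.2],[0,0.1,-13,0,-0.2],[0,0.1,-13,0,-0.2]]}}

```text
clock: 16.0
position: [420.9, 288.8, -23.3]
orientation: [0.0, 1.0, -0.0, -0.0]
contact_force: [0.9, -0.3, -0.2]
grip_width: 0.401
```

```bash
python3 w.py w17; python3 - <<'E'
from h import *
z=np.load('pics/w17.npz');crop(z['im'],180,390,150,340,3,'c17'); st=dict(position=z['position'],orientation=z['orientation']);p=st['position']
print((proj("wrist",[p[0],p[1],16],st)-[180,150])*3)
E
```

```text
16.0 [420.9 288.8 -23.3] x ang 179.98 z [-0.001 -0.001 -1.   ] [ 0.9 -0.3 -0.2] 0.40104411211198476 [-0.14  0.83 -0.77  2.19  1.12  0.61 -0.19]
[[303.41801031 380.74067007]]
```

View pics/c17.png

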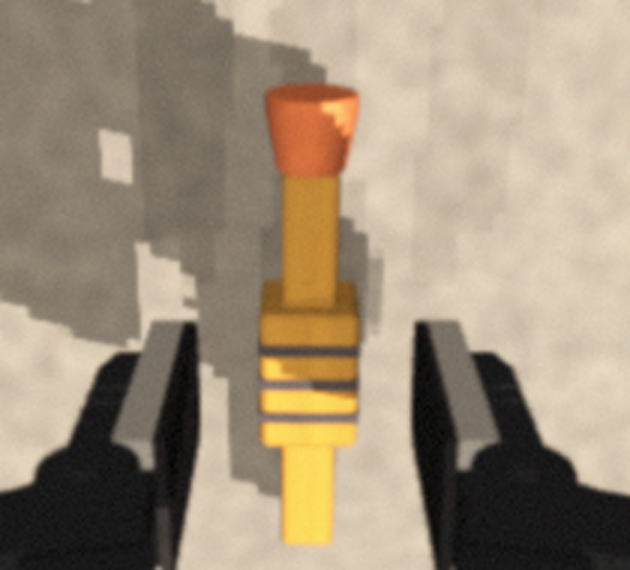

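Call:
{"method": "servo_tool", "body": {"plan": [[0,0,-0.5,0,-0.2],[0,0,-1,0,-0.2],[0,0,-1.3,0,-0.2],[0,0,-1.3,0,-0.6],[0,0,-1.3,0,-1],[0,0,-1.3,0,-1],[0,0,-1.3,0,-1],[0,0,-1.3,0,-1],[0,0,2,0,-1],[0,0,6,0,-1],[0,0,10,0,-1]]}}

```text
clock: 17.15
position: [420.5, 288.8, 78.1]
orientation: [-0.0, 1.0, -0.0, -0.001]
contact_force: [1.3, 0.8, -1.1]
grip_width: 0.174
```

```bash
python3 w.py w18; python3 - <<'E'
from h import *
z=np.load('pics/w18.npz');crop(z['im'],180,390,150,340,3,'c18')
E
```

```text
17.15 [420.5 288.8  78.1] x ang -179.95 z [-0.002 -0.001 -1.   ] [ 1.3  0.8 -1.1] 0.17433072822104595 [-0.02  0.69 -0.95  2.15  0.85  0.75  0.03]
```

View pics/c18.png

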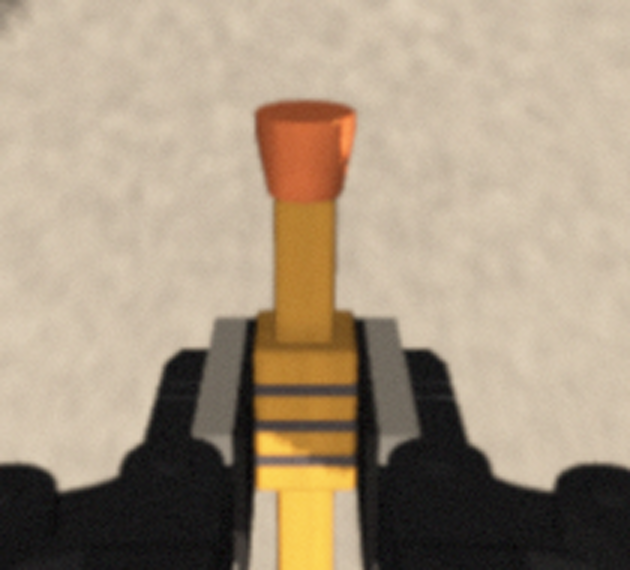

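Call:
{"method": "servo_tool", "body": {"plan": [[1,-2.5,2,-0.14,-1],[2,-5,2,-0.28,-1],[3,-8,2,-0.42,-1],[4,-11,2,-0.56,-1],[5,-14,2,-0.7,-1],[6,-17,2,-0.84,-1],[7.2,-20,2,-0.98,-1],[8.4,-23,2,-1.12,-1],[9.6,-26,2,-1.26,-1],[10.8,-29,2,-1.4,-1],[12,-32,2,-1.54,-1],[13,-34.4,2,-1.68,-1]]}}

```text
clock: 18.4
position: [551.4, -57.2, 97.1]
orientation: [0.747, 0.665, -0.0, 0.0]
contact_force: [-0.1, 1.2, -0.3]
grip_width: 0.176
```

Call:
{"method": "servo_tool", "body": {"plan": [[0.3,-0.8,0,-0.14,-1],[0.4,-1.2,0,-0.225,-1],[0.4,-1.2,0,-0.225,-1],[0.4,-1.2,0,-0.225,-1]]}}

```text
clock: 18.8
position: [554.8, -66.4, 97.1]
orientation: [0.814, 0.581, -0.0, -0.0]
contact_force: [-0.2, -0.1, -0.6]
grip_width: 0.174
```

```bash
python3 w.py w19; python3 - <<'E'
from jig import *
z=np.load('pics/w19.npz');im=z['im'];crop(im,180,390,90,340,3,'c19'); st=dict(position=z['position'],orientation=z['orientation']);p=st['position']
Rt=R.from_quat(st['orientation']).as_matrix()
E
```

```text
18.8 [554.8 -66.4  97.1] x ang 71.0 z [-0.  0. -1.] [-0.2 -0.1 -0.6] 0.17388749299192396 [ 0.41  0.56 -0.51  2.04  0.45  0.64 -0.73]
```

View pics/c19.png

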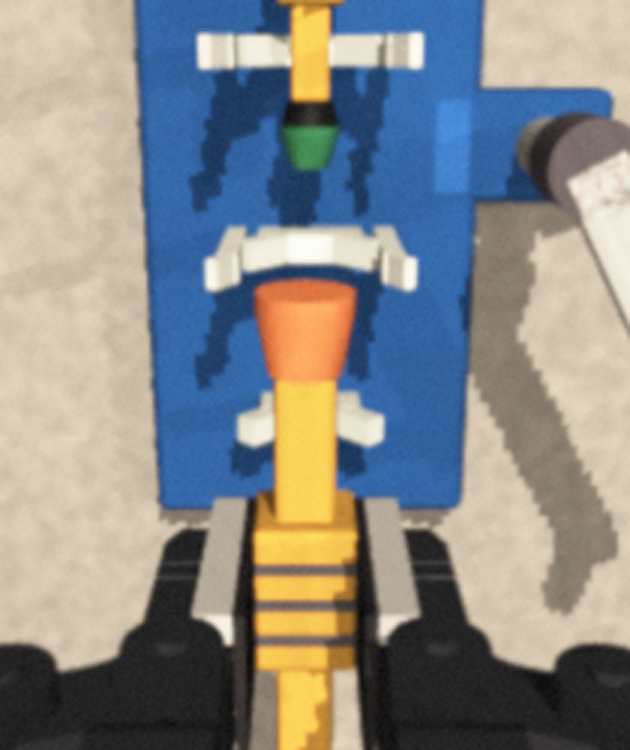

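```bash
python3 - <<'E'
from jig import *
z=np.load('pics/w19.npz');im=z['im']; st=dict(position=z['position'],orientation=z['orientation']);p=st['position']
Rt=R.from_quat(st['orientation']).as_matrix()
def tool(uv,zz): return (ray("wrist",np.array(uv)/3.+[180,90]-.33,np.full(len(uv),float(zz)),st)-p)@Rt
print("stone tip",tool([[310,170]],32), "cup tip",tool([[306,292]],p[2]+44.3),"collar",tool([[306,527],[306,669]],p[2]+52.3))
hs=cv2.cvtColor(im,cv2.COLOR_RGB2HSV); m=((hs[...,0]>100)&(hs[...,0]<120)&(hs[...,1]>110)).astype(np.uint8)
L=[];Rr=[]
for v in range(162,250,5):
    xs=np.where(m[v,215:350])[0]+215; L.append([xs.min()-.5,v]);Rr.append([xs.max()+.5,v])
a,b=[(ray("wrist",q,np.full(len(q),14.),st)-p)@Rt for q in (L,Rr)]
fa=np.polyfit(a[:,0],a[:,1],1);fb=np.polyfit(b[:,0],b[:,1],1); print(fa,fb,(fa+fb)/2)
e=tool([[300,508]],14); print("plate end x",e)
E
```

```text
stone tip [[48.76754125  0.72542121 65.13391885]] cup tip [[ 44.74696146  -0.38286289 -44.29866777]] collar [[ 12.41078788  -0.41913837 -52.29951535]
 [-11.32538957  -0.43863325 -52.30013978]]
[-1.84858677e-03 -4.30022870e+01] [9.82112297e-04 4.44405824e+01] [-4.33237238e-04  7.19147704e-01]
plate end x [[-51.18839466  -2.07302196  83.13231485]]
```

Call:
{"method": "servo_tool", "body": {"plan": [[0.13,0.03,-2,0,-1],[0.13,0.03,-5,0,-1],[0.13,0.03,-7.5,0,-1],[0.13,0.03,-9,0,-1],[0.13,0.03,-10,0,-1],[0.13,0.03,-10.5,0,-1],[0.13,0.03,-10.8,0,-1],[0.13,0.03,-10.8,0,-1],[0.13,0.03,-10.8,0,-1]]}}

```text
clock: 19.75
position: [557.1, -66.6, -10.1]
orientation: [0.815, 0.58, 0.001, 0.0]
contact_force: [-0.5, -0.0, -0.4]
grip_width: 0.171
```

```bash
python3 w.py w20; python3 - <<'E'
from jig import *
z=np.load('pics/w20.npz');im=z['im'];crop(im,180,390,120,370,3,'c20')
E
```

```text
19.75 [557.1 -66.6 -10.1] x ang 70.86 z [ 0.001 -0.    -1.   ] [-0.5 -0.  -0.4] 0.1710751032229915 [ 0.3   0.72 -0.36  2.08  0.59  0.43 -0.86]
```

View pics/c20.png

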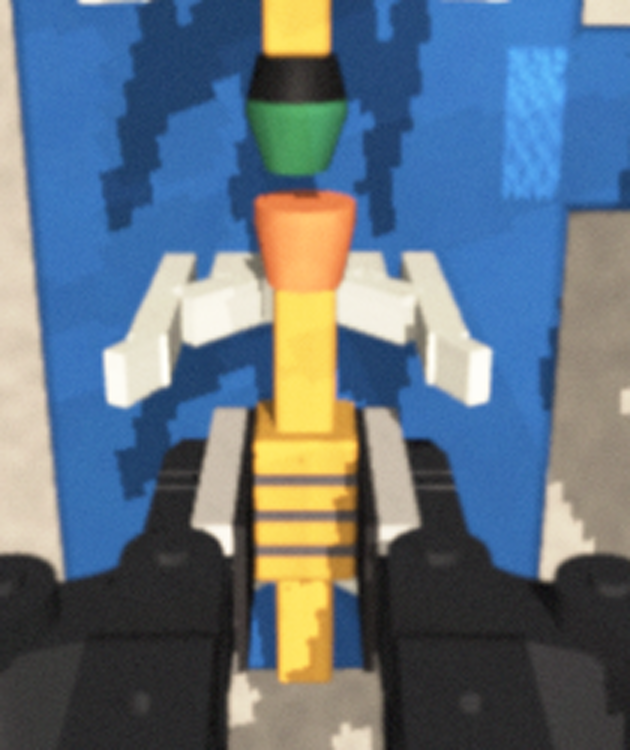

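Call:
{"method": "servo_tool", "body": {"plan": [[-0.14,0.05,0,0,-1],[-0.14,0.05,-0.1,0,-1],[-0.14,0.05,-0.2,0,-1],[-0.14,0.05,-0.25,0,-1],[-0.14,0.05,-0.25,0,-1]]}}

```text
clock: 20.3
position: [555.2, -66.2, -11.9]
orientation: [0.815, 0.58, -0.0, 0.001]
contact_force: [-3.3, -0.1, 12.2]
grip_width: 0.175
```

```bash
python3 w.py w21; python3 - <<'E'
from jig import *
z=np.load('pics/w21.npz');im=z['im'];crop(im,180,390,120,370,3,'c21')
E
```

```text
20.3 [555.2 -66.2 -11.9] x ang 70.87 z [ 0.    -0.001 -1.   ] [-3.3 -0.1 12.2] 0.1751088716828468 [ 0.29  0.72 -0.36  2.09  0.59  0.43 -0.86]
```

View pics/c21.png

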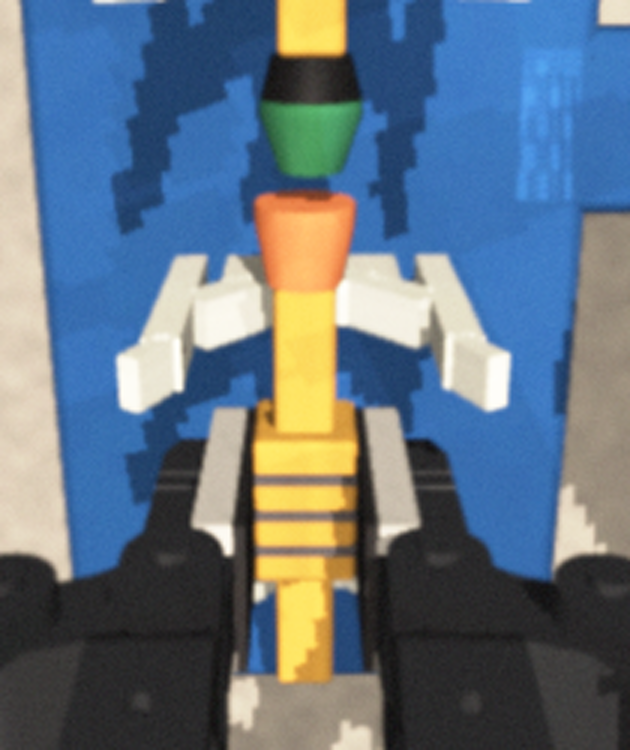

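Call:
{"method": "servo_tool", "body": {"plan": [[0,0,0.15,0,-1],[0.09,-0.03,0.15,0,-1],[0.09,-0.03,0.05,0,-1],[0.09,-0.03,-0.02,0,-1],[0.09,-0.03,-0.05,0,-1],[0.09,-0.03,-0.05,0,-1]]}}

```text
clock: 20.95
position: [556.3, -66.6, -11.9]
orientation: [0.815, 0.58, -0.0, 0.001]
contact_force: [-4.4, -0.0, 18.7]
grip_width: 0.178
```

Call:
{"method": "servo_tool", "body": {"plan": [[0,0,0.05,0,-1],[0,0,0.08,0,-1],[0,0,0.08,0,-1]]}}

```text
clock: 21.25
position: [556.4, -66.5, -11.9]
orientation: [0.815, 0.58, 0.0, 0.001]
contact_force: [-2.3, -0.6, 11.6]
grip_width: 0.171
```

```bash
python3 w.py w22; python3 - <<'E'
from jig import *
z=np.load('pics/w22.npz');im=z['im'];crop(im,180,390,120,370,3,'c22')
E
```

```text
21.25 [556.4 -66.5 -11.9] x ang 70.86 z [ 0.001 -0.001 -1.   ] [-2.3 -0.6 11.6] 0.1708943145744014 [ 0.29  0.72 -0.36  2.09  0.59  0.43 -0.86]
```

View pics/c22.png

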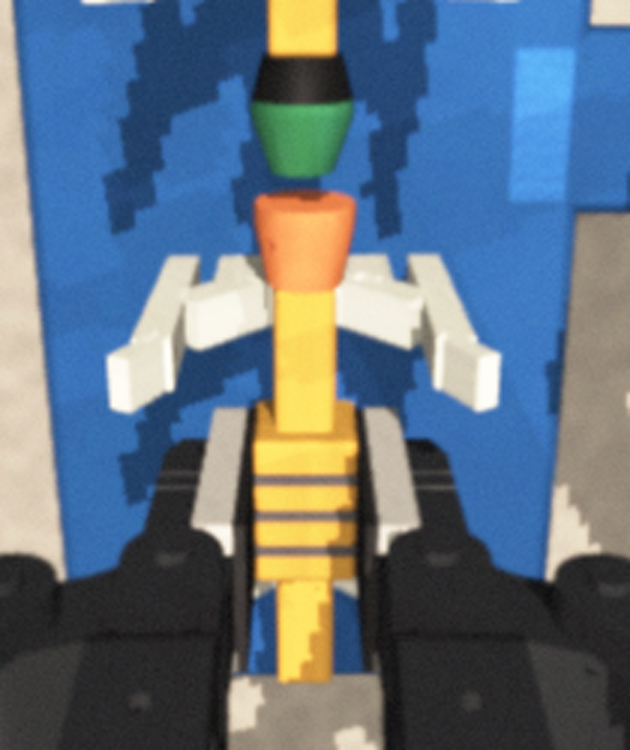

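Call:
{"method": "servo_tool", "body": {"plan": [[0,0,0.06,0,-1],[0.016,0.047,0.06,0,-1],[0.033,0.095,0.06,0,-1],[0.05,0.14,0.06,0,-1],[0.066,0.19,0.06,0,-1],[0.08,0.235,0.06,0,-1],[0.08,0.235,0.06,0,-1]]}}

```text
clock: 22.0
position: [556.3, -66.6, -11.8]
orientation: [0.815, 0.579, -0.002, 0.001]
contact_force: [-1.3, -4.1, 9.4]
grip_width: 0.173
```

```bash
python3 w.py w23; python3 - <<'E'
from jig import *
z=np.load('pics/w23.npz');im=z['im'];crop(im,230,340,120,230,5,'c23')
E
```

```text
22.0 [556.3 -66.6 -11.8] x ang 70.79 z [-0.002 -0.004 -1.   ] [-1.3 -4.1  9.4] 0.17286632669537902 [ 0.29  0.72 -0.36  2.09  0.59  0.43 -0.86]
```

View pics/c23.png

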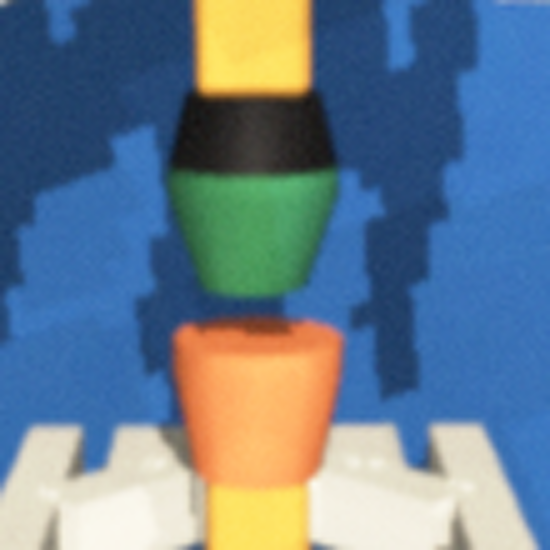

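Call:
{"method": "servo_tool", "body": {"plan": [[-0.03,-0.09,0.05,0,-1],[-0.03,-0.09,0.1,0,-1],[-0.03,-0.09,0.1,0,-1]]}}

```text
clock: 22.35
position: [556.5, -64.6, -11.7]
orientation: [0.815, 0.58, 0.0, -0.0]
contact_force: [0.8, 0.5, -1.5]
grip_width: 0.177
```

Call:
{"method": "servo_tool", "body": {"plan": [[0.01,0.03,0,0,-1],[0.02,0.06,0,0,-1],[0.03,0.09,0,0,-1],[0.04,0.12,0,0,-1],[0.04,0.12,0,0,-1]]}}

```text
clock: 22.85
position: [556.9, -63.5, -11.4]
orientation: [0.815, 0.58, 0.0, -0.0]
contact_force: [0.7, 0.1, -0.3]
grip_width: 0.172
```

```bash
python3 w.py w24; python3 - <<'E'
from jig import *
z=np.load('pics/w24.npz');im=z['im'];crop(im,230,340,120,230,5,'c24')
E
```

```text
22.85 [556.9 -63.5 -11.4] x ang 70.88 z [-0.  0. -1.] [ 0.7  0.1 -0.3] 0.1724808527952815 [ 0.29  0.72 -0.36  2.09  0.59  0.43 -0.86]
```

View pics/c24.png

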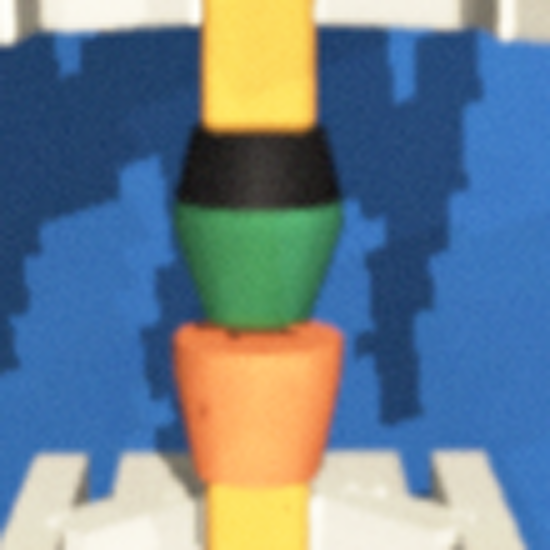

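Call:
{"method": "servo_tool", "body": {"plan": [[0.01,0.03,0,0,-1],[0.02,0.06,0,0,-1],[0.03,0.09,0,0,-1],[0.04,0.12,0,0,-1],[0.04,0.12,0,0,-1],[0.04,0.12,0,0,-1]]}}

```text
clock: 23.5
position: [557.3, -62.5, -11.4]
orientation: [0.815, 0.58, -0.0, 0.0]
contact_force: [-0.2, 0.7, 0.1]
grip_width: 0.177
```

```bash
python3 w.py w25; python3 - <<'E'
from jig import *
z=np.load('pics/w25.npz');im=z['im'];crop(im,230,340,110,230,5,'c25')
E
```

```text
23.5 [557.3 -62.5 -11.4] x ang 70.87 z [-0. -0. -1.] [-0.2  0.7  0.1] 0.17681498632771855 [ 0.29  0.72 -0.36  2.08  0.59  0.43 -0.87]
```

View pics/c25.png

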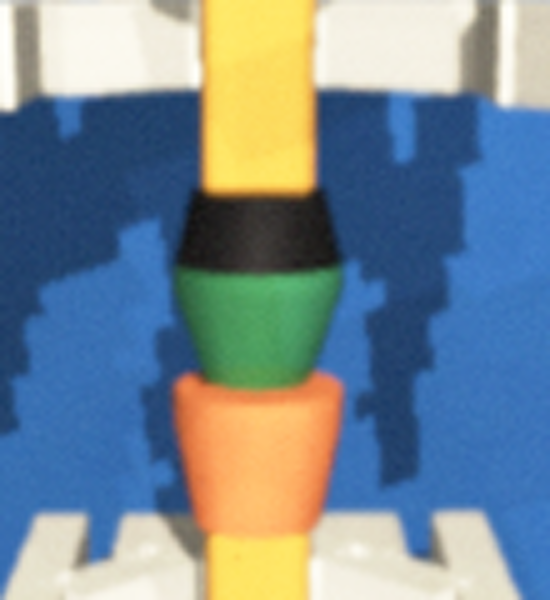

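Call:
{"method": "servo_tool", "body": {"plan": [[0.01,0.03,0,0,-1],[0.02,0.06,0,0,-1],[0.03,0.09,0,0,-1],[0.03,0.09,0,0,-1],[0.03,0.09,0,0,-1]]}}

```text
clock: 24.05
position: [557.5, -61.7, -11.4]
orientation: [0.815, 0.58, -0.0, -0.0]
contact_force: [-0.5, -0.4, -1.0]
grip_width: 0.176
```

```bash
python3 w.py w26; python3 - <<'E'
from jig import *
z=np.load('pics/w26.npz');im=z['im'];crop(im,230,340,110,230,5,'c26')
E
```

```text
24.05 [557.5 -61.7 -11.4] x ang 70.87 z [-0. -0. -1.] [-0.5 -0.4 -1. ] 0.1761364862542502 [ 0.29  0.72 -0.36  2.08  0.59  0.43 -0.87]
```

View pics/c26.png

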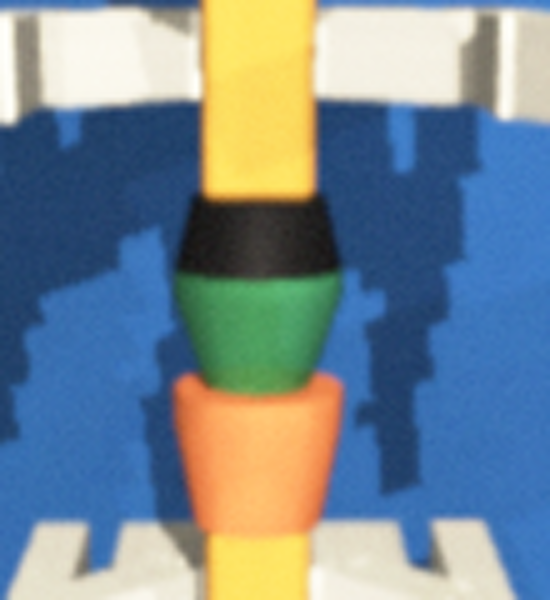

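Call:
{"method": "servo_tool", "body": {"plan": [[0.01,0.03,0,0,-1],[0.02,0.06,0,0,-1],[0.03,0.09,0,0,-1],[0.04,0.11,0,0,-1],[0.04,0.11,0,0,-1]]}}

```text
clock: 24.6
position: [558.1, -60.4, -11.4]
orientation: [0.815, 0.58, 0.0, -0.0]
contact_force: [-0.5, -0.4, -0.3]
grip_width: 0.176
```

```bash
python3 w.py w27; python3 - <<'E'
from jig import *
z=np.load('pics/w27.npz');im=z['im'];crop(im,230,340,110,230,5,'c27')
for n in (23,24,25,26,27):
    im=np.load(f'pics/w{n}.npz')['im']; hs=cv2.cvtColor(im,cv2.COLOR_RGB2HSV)
    col=slice(278,284)
    g=((hs[...,0]>40)&(hs[...,0]<90)&(hs[...,1]>60))[110:240,col]; o=((hs[...,0]<12)&(hs[...,1]>100))[110:240,col]; k=(im.sum(2)<150)[110:240,col]
    f=lambda m:np.where(m.mean(1)>.5)[0]+110
    print(n,"green",f(g)[[0,-1]],"orange",f(o)[[0,-1]])
    w=im.astype(int)[100:180,255]; print("cradle end", [v+100 for v in range(79) if w[v].min()>140 and w[v+1].min()<=140][-1:])
E
```

```text
24.6 [558.1 -60.4 -11.4] x ang 70.87 z [ 0.  0. -1.] [-0.5 -0.4 -0.3] 0.1761832515893752 [ 0.28  0.72 -0.36  2.08  0.59  0.43 -0.87]
23 green [155 179] orange [184 190]
cradle end [117]
24 green [162 184] orange [187 189]
cradle end [125]Traceback (most recent call last):
  File "<stdin>", line 8, in <module>
IndexError: index 0 is out of bounds for axis 0 with size 0
```

View pics/c27.png

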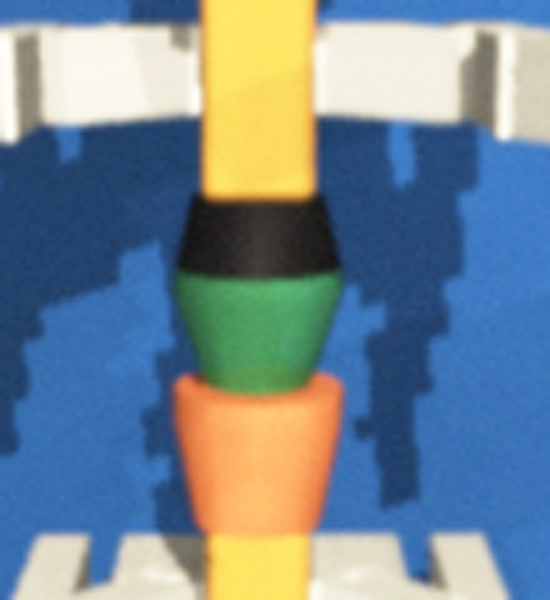

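Call:
{"method": "servo_tool", "body": {"plan": [[0,0,-0.03,0,-1],[0,0,-0.03,0,-0.58],[0,0,-0.03,0,-0.45],[0,0,-0.03,0,-0.2],[0,0,-0.03,0,-0.1],[0,0,2,0,-0.1],[0,0,5,0,-0.1],[0,0,9,0,0],[0,0,13,0,0],[0,0,13,0,0],[0,0,13,0,0]]}}

```text
clock: 25.75
position: [558.5, -60.8, 119.5]
orientation: [0.815, 0.58, 0.001, 0.001]
contact_force: [-0.2, -0.6, 0.4]
grip_width: 0.499
```

```bash
python3 w.py w28; python3 - <<'E'
from jig import *
z=np.load('pics/w28.npz');im=z['im'];crop(im,190,370,70,270,3.5,'c28')
E
```

```text
25.75 [558.5 -60.8 119.5] x ang 70.84 z [ 0.002 -0.001 -1.   ] [-0.2 -0.6  0.4] 0.49917493012345654 [ 0.42  0.54 -0.53  2.02  0.42  0.69 -0.72]
```

View pics/c28.png

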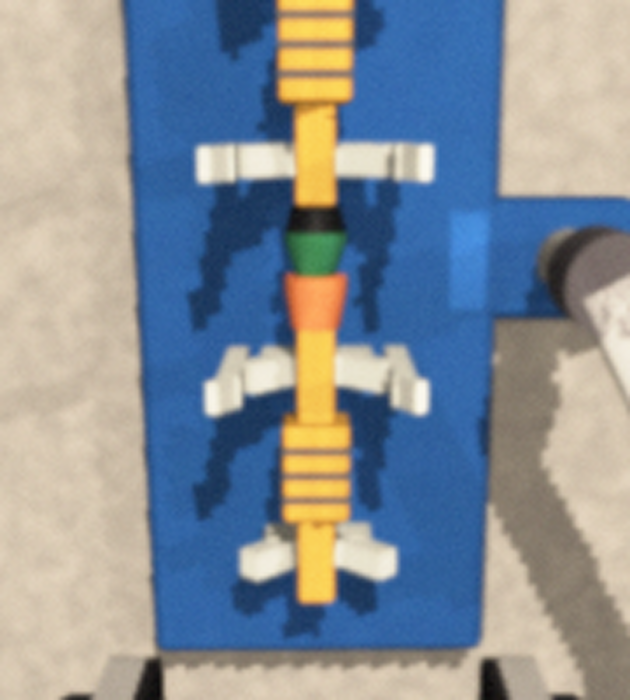

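Call:
{"method": "servo_tool", "body": {"plan": [[-1,-4,0,0.14,0.4],[-2,-8,0,0.28,0.4],[-3,-12,0,0.42,0.4],[-4,-16,0,0.56,0.4],[-5,-20,0,0.7,0.4],[-6,-24,-0.5,0.72,0.4],[-6.1,-24.5,-1,0.72,0.4],[-6.1,-24.5,-1,0.72,0.4],[-6.1,-24.5,-1,0.72,0.4]]}}

```text
clock: 26.7
position: [496.7, -303.6, 107.6]
orientation: [0.558, 0.83, 0.001, -0.001]
contact_force: [-0.9, 1.1, -0.8]
grip_width: 0.698
```

```bash
python3 w.py w29; python3 - <<'E'
from m import *
z=np.load("pics/w29.npz"); im=z['im']; st=dict(position=z['position'],orientation=z['orientation']);p0=st['position']
for a,c,r,p in comps(im,(215,345,60,330),(3,20),110,50,300):
        w=ray("wrist",p,np.full(len(p),14.),st)[:,:2]; m=w.mean(0); ev=np.linalg.svd(w-m,full_matrices=False)[2][0]
        R2=cv2.minAreaRect(w.astype(np.float32))
        print(a,c.round(1),m.round(1),np.degrees(np.arctan2(ev[1],ev[0])).round(1),"rect",np.round(R2[0],1),np.round(R2[1],1),round(R2[2],1))
E
```

```text
26.7 [ 496.7 -303.6  107.6] x ang 112.21 z [-0.001  0.002 -1.   ] [-0.9  1.1 -0.8] 0.6982557477691559 [ 0.98  0.63 -0.72  1.98  0.59  0.76  0.29]
4538 [278.8 197.3] [ 493.6 -303.5] 112.3 rect [ 495.1 -307. ] [ 28.5 126.6] 22.3
```

View pics/w29.png

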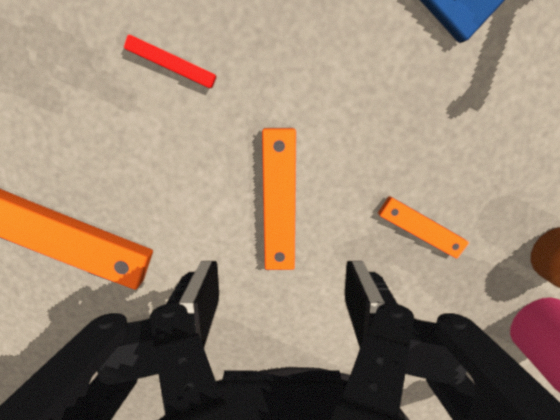

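Call:
{"method": "servo_tool", "body": {"plan": [[-0.15,-0.35,-3,0,0.2],[-0.15,-0.35,-6,0,0.1],[-0.15,-0.35,-9,0,0.1],[-0.15,-0.35,-12,0,0.1],[-0.15,-0.35,-13.8,0,0.1],[-0.15,-0.35,-14.3,0,0.1],[-0.15,-0.35,-14.3,0,0.1]]}}

```text
clock: 27.45
position: [496.1, -307.1, -34.5]
orientation: [0.557, 0.83, 0.0, -0.0]
contact_force: [-0.1, -0.1, 0.6]
grip_width: 0.549
```

```bash
python3 w.py w30
```

```text
27.45 [ 496.1 -307.1  -34.5] x ang 112.28 z [-0.     0.001 -1.   ] [-0.1 -0.1  0.6] 0.5486756614734968 [ 0.84  0.81 -0.52  2.03  0.82  0.52  0.11]
```

View pics/w30.png

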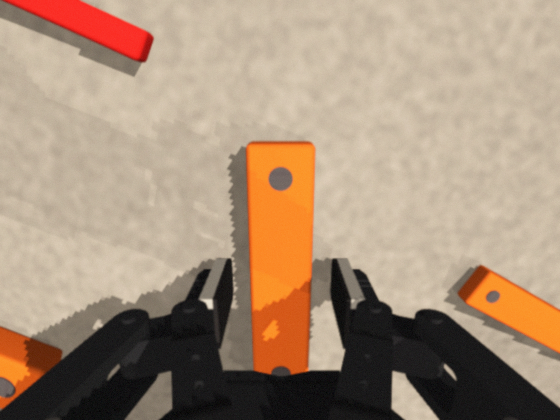

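```bash
python3 - <<'E'
from m import *
z=np.load("pics/w30.npz"); st=dict(position=z['position'],orientation=z['orientation']);p=st['position'];Rt=R.from_quat(st['orientation']).as_matrix()
print((ray("wrist",[[280,143],[280.5,179],[281,373]],[14.]*3,st)-p)@Rt)
E
```

```text
[[ 63.73799918  -0.89286738 -48.47728963]
 [ 49.38697466  -0.72441625 -48.49345471]
 [-49.34949361  -0.66932783 -48.60472309]]
```

Call:
{"method": "servo_tool", "body": {"plan": [[0,0,-0.1,0,-0.3],[0,0,-0.1,0,-1],[0,0,-0.1,0,-1],[0,0,-0.1,0,-1],[0,0,-0.1,0,-1]], "force": 50}}

```text
clock: 28.0
position: [496.7, -309.1, -34.0]
orientation: [0.558, 0.83, 0.0, 0.001]
contact_force: [-0.1, 1.4, 6.4]
grip_width: 0.312
```

Call:
{"method": "servo_tool", "body": {"plan": [[0,0,3,0,-1],[0,0,7.5,0,-1],[0.5,2,11.4,0,-1],[1.5,6,11.4,-0.1,-1],[2.5,10,11.4,-0.2,-1],[3.5,14,11.4,-0.3,-1],[4.5,18,11.4,-0.42,-1],[5.5,22,11.4,-0.54,-1],[6.5,25.5,11.4,-0.66,-1],[7.2,28,11.4,-0.72,-1],[7.6,29.2,11.4,-0.72,-1],[7.7,29.4,11.4,-0.72,-1]]}}

```text
clock: 29.2
position: [572.8, -13.4, 78.8]
orientation: [0.814, 0.581, 0.0, -0.0]
contact_force: [0.7, 0.3, -1.1]
grip_width: 0.314
```

Call:
{"method": "servo_tool", "body": {"plan": [[0,0,0,0,-1],[0,0,0,0,-1]]}}

```text
clock: 29.4
position: [571.7, -17.8, 78.2]
orientation: [0.816, 0.579, -0.001, 0.0]
contact_force: [-0.3, -0.3, -2.5]
grip_width: 0.315
```

```bash
python3 w.py w31; python3 -c "
from h import *
i,d=get_image('scene');crop(i,200,310,160,270,6,'c31')"
```

```text
29.4 [571.7 -17.8  78.2] x ang 70.71 z [-0.001 -0.002 -1.   ] [-0.3 -0.3 -2.5] 0.31507575616170586 [ 0.29  0.6  -0.47  2.03  0.46  0.62 -0.83]
```

View pics/w31.png

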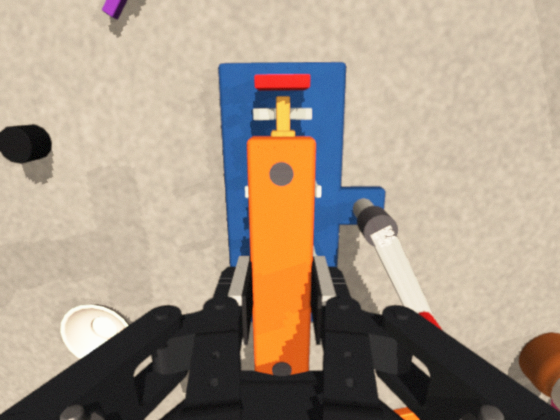

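View pics/c31.png

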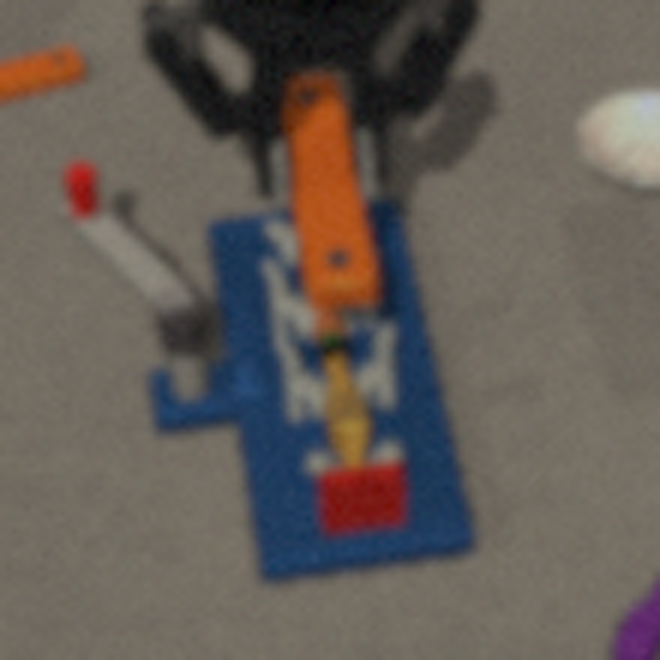

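```bash
python3 - <<'E'
from jig import *
z=np.load('pics/w31.npz');im=z['im']; st=dict(position=z['position'],orientation=z['orientation']);p=st['position']
Rt=R.from_quat(st['orientation']).as_matrix()
tool=lambda q,zz:(ray("wrist",q,np.full(len(q),float(zz)),st)-p)@Rt
hs=cv2.cvtColor(im,cv2.COLOR_RGB2HSV); m=((hs[...,0]>100)&(hs[...,0]<120)&(hs[...,1]>110)).astype(np.uint8)
L=[];Rr=[]
for v in range(75,180,5):
    xs=np.where(m[v,205:385])[0]+205; L.append([xs.min()-.5,v]);Rr.append([xs.max()+.5,v])
a,b=tool(L,14),tool(Rr,14)
fa=np.polyfit(a[:,0],a[:,1],1);fb=np.polyfit(b[:,0],b[:,1],1); print(fa,fb,(fa+fb)/2)
for aa,c,r,q in comps(im,(245,320,65,95),(170,8),120,50,50):
    bx,by,bw,bh=cv2.boundingRect(q.astype(np.int32)); print("stop",c,by,bh,tool([[c[0],by+bh-.5]],46),tool([[bx-.5,c[1]],[bx+bw-.5,c[1]]],46)[:,1])
for aa,c,r,q in comps(im,(265,300,92,128),(14,30),110,50,50):
    print("shank",c,tool([[c[0],c[1]]],36.5), "r",r)
t=[[u,np.where(m[50:100,u])[0].min()+49.5] for u in range(230,335,5)]; print("end",tool(t,14)[:,0].mean())
bar=[(250,145),(313.5,145),(281.5,138)]; print("bar",tool(bar,p[2]+48))
E
```

```text
[-4.33972047e-03 -4.31615980e+01] [-6.43661008e-03  4.39802994e+01] [-0.00538817  0.40935069]
stop [282.04347826  81.57226792] 74 16 [[ 8.69213793e+01 -3.17690130e-02  3.20430844e+01]] [-17.2303925   16.51609853]
shank [282.51015801 111.67494357] [[73.74181761  0.28282064 41.56829411]] r ((282.5, 111.5), (31.0, 13.0), 90.0)
end 105.96517681835319
bar [[ 62.64522547 -12.80634112 -48.10985117]
 [ 62.61983003  12.12408674 -48.13180394]
 [ 65.32872291  -0.4360711  -48.12595343]]
```

Call:
{"method": "servo_tool", "body": {"plan": [[0.05,0,-2,0,-1],[0.05,0,-3.5,0,-1],[0.05,0,-4.5,0,-1],[0.05,0,-4.5,0,-1]]}}

```text
clock: 29.9
position: [571.4, -15.6, 31.9]
orientation: [0.815, 0.58, -0.002, -0.001]
contact_force: [0.1, 0.2, -0.6]
grip_width: 0.308
```

```bash
python3 w.py w32; python3 -c "
from h import *
crop(np.load('pics/w32.npz')['im'],180,390,40,310,2.8,'c32')"
```

```text
29.9 [571.4 -15.6  31.9] x ang 70.84 z [-0.004 -0.    -1.   ] [ 0.1  0.2 -0.6] 0.3076063816509966 [ 0.25  0.67 -0.42  2.05  0.52  0.53 -0.88]
```

View pics/c32.png

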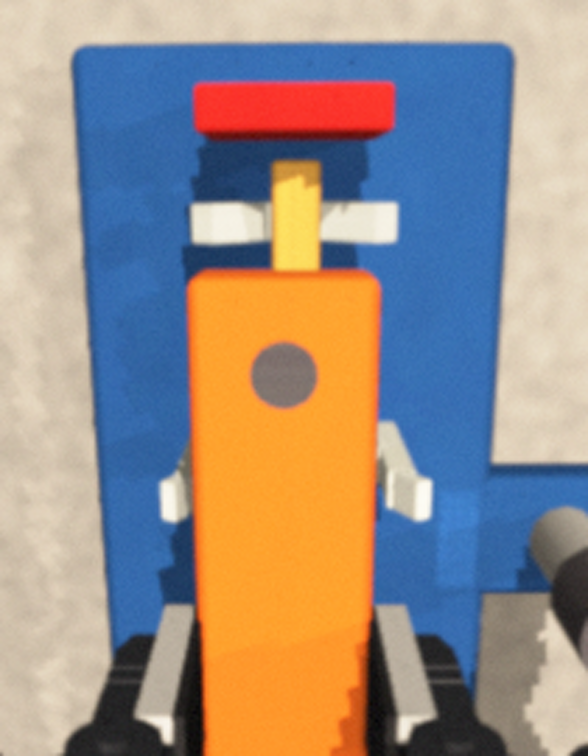

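Call:
{"method": "servo_tool", "body": {"plan": [[0.16,-0.21,0,0,-1],[0.16,-0.21,-0.8,0,-1],[0.16,-0.21,-0.8,0,-1],[0.16,-0.21,-0.8,0,-1]]}}

```text
clock: 30.35
position: [574.5, -17.1, 25.6]
orientation: [0.815, 0.58, -0.0, -0.0]
contact_force: [0.6, 1.1, -0.8]
grip_width: 0.311
```

```bash
python3 w.py w33; python3 - <<'E'
from jig import *
z=np.load('pics/w33.npz');im=z['im']; st=dict(position=z['position'],orientation=z['orientation']);p=st['position']
crop(im,180,390,40,310,2.8,'c33')
Rt=R.from_quat(st['orientation']).as_matrix()
tool=lambda q,zz:(ray("wrist",q,np.full(len(q),float(zz)),st)-p)@Rt
for aa,c,r,q in comps(im,(235,340,50,100),(170,8),120,50,50):
    bx,by,bw,bh=cv2.boundingRect(q.astype(np.int32)); print("stop",c,by,bh,tool([[c[0],by+bh-.5]],46),tool([[bx-.5,by+bh-3],[bx+bw-.5,by+bh-3]],46)[:,1].mean())
for aa,c,r,q in comps(im,(265,305,80,136),(14,30),110,50,50):
    print("shank",c,tool([[c[0],c[1]]],36.5), "r",r)
E
```

```text
30.35 [574.5 -17.1  25.6] x ang 70.87 z [-0. -0. -1.] [ 0.6  1.1 -0.8] 0.3114267712207758 [ 0.24  0.68 -0.41  2.04  0.52  0.52 -0.88]
stop [277.59213918  77.44780928] 67 22 [[ 84.99405452  -2.17489723 -20.46062183]] -2.442801078384899
shank [278.38746439 115.73931624] [[ 72.69226239  -1.93676921 -10.95871941]] r ((278.5, 115.5), (39.0, 17.0), 90.0)
```

View pics/c33.png

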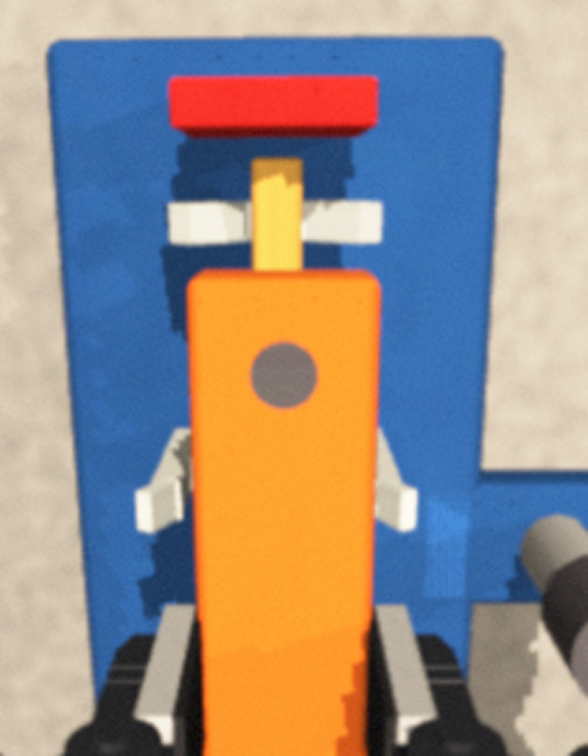

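Call:
{"method": "servo_tool", "body": {"plan": [[-0.15,0.05,0,0,-1],[-0.15,0.05,-0.4,0,-1],[-0.15,0.05,-0.4,0,-1],[-0.15,0.05,-0.4,0,-1],[-0.15,0.05,-0.4,0,-1]]}}

```text
clock: 30.9
position: [573.1, -16.6, 21.6]
orientation: [0.815, 0.58, -0.0, -0.0]
contact_force: [-0.1, 0.0, -0.9]
grip_width: 0.313
```

```bash
python3 w.py w34; python3 - <<'E'
from jig import *
z=np.load('pics/w34.npz');im=z['im'];crop(im,180,390,40,310,2.8,'c34')
E
```

```text
30.9 [573.1 -16.6  21.6] x ang 70.87 z [-0.  0. -1.] [-0.1  0.  -0.9] 0.31304012589882985 [ 0.24  0.68 -0.4   2.05  0.53  0.51 -0.89]
```

View pics/c34.png

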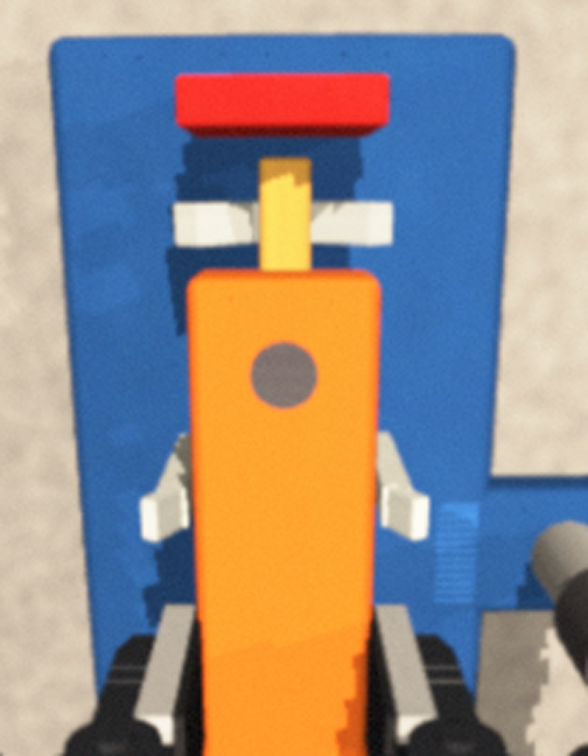

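Call:
{"method": "servo_tool", "body": {"plan": [[0,0,-0.5,0,-1],[0,0,-0.9,0,-1],[0,0,-1.2,0,-1],[0,0,-1.4,0,-1],[0,0,-1.4,0,-1]]}}

```text
clock: 31.45
position: [572.8, -16.6, 7.2]
orientation: [0.815, 0.58, -0.0, -0.0]
contact_force: [-0.2, -0.8, -2.0]
grip_width: 0.308
```

Call:
{"method": "servo_tool", "body": {"plan": [[0,0,-0.08,0,-1],[0,0,-0.15,0,-1],[0,0,-0.15,0,-1]]}}

```text
clock: 31.75
position: [573.1, -16.6, 6.1]
orientation: [0.815, 0.58, 0.0, 0.0]
contact_force: [0.8, 0.5, -2.0]
grip_width: 0.309
```

```bash
python3 w.py w35; python3 - <<'E'
from jig import *
z=np.load('pics/w35.npz');im=z['im'];crop(im,180,390,40,310,2.8,'c35')
E
```

```text
31.75 [573.1 -16.6   6.1] x ang 70.87 z [ 0. -0. -1.] [ 0.8  0.5 -2. ] 0.3093236497917357 [ 0.22  0.71 -0.38  2.05  0.55  0.48 -0.91]
```

View pics/c35.png

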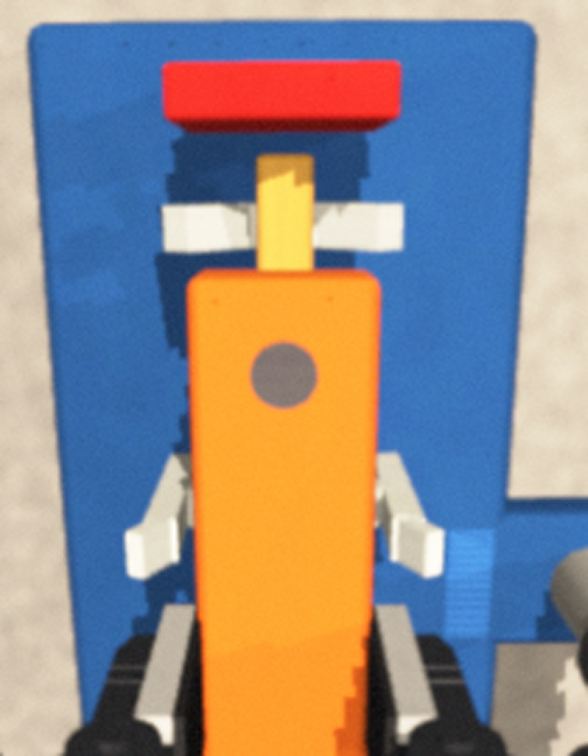

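Call:
{"method": "servo_tool", "body": {"plan": [[0,0,-0.08,0,-1],[0,0,-0.15,0,-1],[0,0,-0.15,0,-1]]}}

```text
clock: 32.1
position: [573.2, -16.7, 5.9]
orientation: [0.815, 0.58, -0.0, 0.001]
contact_force: [-2.0, -0.4, 9.1]
grip_width: 0.309
```

Call:
{"method": "servo_tool", "body": {"plan": [[0,0,-0.08,0,-1],[0,0,-0.1,0,-1],[0,0,-0.1,0,-1]]}}

```text
clock: 32.4
position: [573.3, -16.7, 5.9]
orientation: [0.815, 0.58, -0.0, 0.001]
contact_force: [-4.2, -0.1, 16.0]
grip_width: 0.306
```

Call:
{"method": "servo_tool", "body": {"plan": [[0,0,0.1,0,-1],[0,0,0.18,0,-1],[0,0,0.18,0,-0.3],[0,0,0.18,0,-0.15],[0,0,0.18,0,-0.1],[0,0,0.18,0,-0.1],[0,0,2,0,-0.1],[0,0,5,0,0],[0,0,9,0,0],[0,0,12,0,0],[0,0,12,0,0],[0,0,12,0,0]]}}

```text
clock: 33.6
position: [573.4, -16.8, 124.1]
orientation: [0.815, 0.58, 0.0, 0.0]
contact_force: [-0.3, 0.3, 0.1]
grip_width: 0.5
```

```bash
python3 w.py w36; python3 - <<'E'
from jig import *
i,d=get_image('scene');crop(i,200,310,160,270,6,'c36')
E
```

```text
33.6 [573.4 -16.8 124.1] x ang 70.85 z [ 0.001 -0.    -1.   ] [-0.3  0.3  0.1] 0.5001583015456821 [ 0.33  0.54 -0.52  2.    0.41  0.71 -0.78]
```

View pics/w36.png

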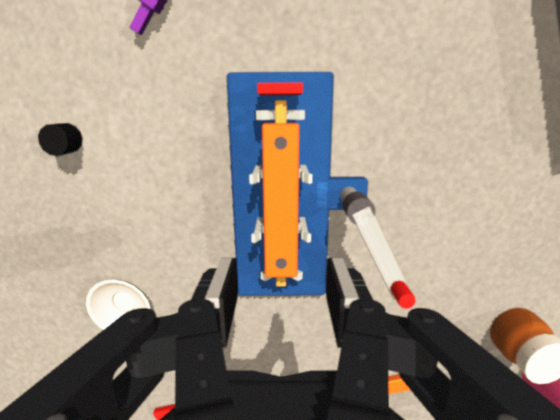

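View pics/c36.png

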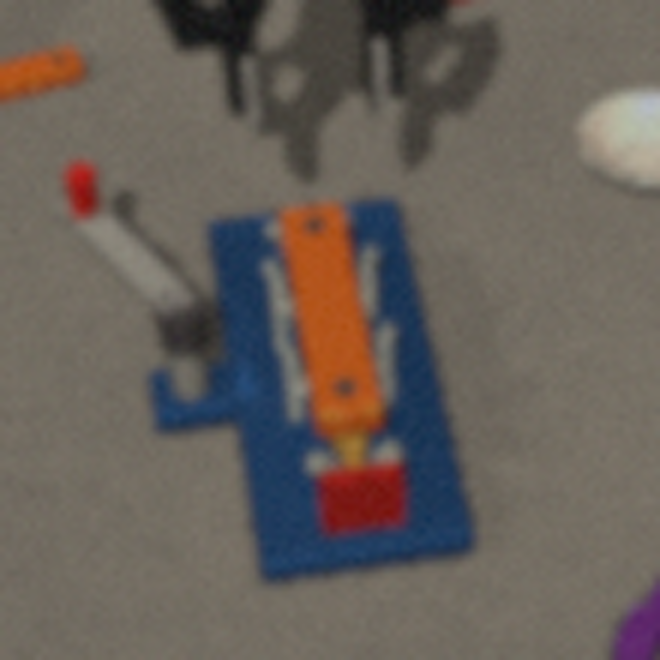

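```bash
python3 - <<'E'
from jig import *
z=np.load('pics/w36.npz');im=z['im']; st=dict(position=z['position'],orientation=z['orientation'])
for a,c,r,p in comps(im,(380,425,275,315),(170,8),120,50,50): print(a,c,ray("wrist",[c],[84.],st))
im,d=get_image("top")
for a,c,r,p in comps(im,(260,345,120,200),(170,8),120,50,10): print(a,c,ray("top",[c],[84.]))
E
```

```text
466 [402.8111588  294.60729614] [[ 641.25243634 -104.78016919   84.        ]]
```

Call:
{"method": "servo_tool", "body": {"plan": [[2,-2.5,0,0.12,0],[4,-5,0,0.24,0],[6,-7.5,-1,0.36,0],[6.9,-9.2,-2.5,0.48,0],[6.9,-9.2,-2.5,0.48,0],[6.9,-9.2,-2.5,0.48,-0.2],[6.9,-9.2,-2.5,0.48,-0.2]], "force": 25}}

```text
clock: 34.45
position: [641.3, -106.3, 98.6]
orientation: [0.653, 0.757, 0.0, -0.001]
contact_force: [-0.3, 0.3, 0.0]
grip_width: 0.398
```

```bash
python3 w.py w37; python3 - <<'E'
from jig import *
z=np.load('pics/w37.npz');im=z['im']; st=dict(position=z['position'],orientation=z['orientation']);p0=st['position'];Rt=R.from_quat(st['orientation']).as_matrix()
for a,c,r,p in comps(im,(230,340,150,330),(170,8),120,50,50): w=ray("wrist",[c],[85.],st);print(a,c,w,(w-p0)@Rt)
E
```

```text
34.45 [ 641.3 -106.3   98.6] x ang 98.43 z [-0.001  0.001 -1.   ] [-0.3  0.3  0. ] 0.39764588783549665 [ 0.51  0.69 -0.62  1.83  0.54  0.8  -0.24]
533 [284.34521576 236.86679174] [[ 642.88636252 -107.51182287   85.        ]] [[-1.41352126  1.35921528 13.62997234]]
```

View pics/w37.png

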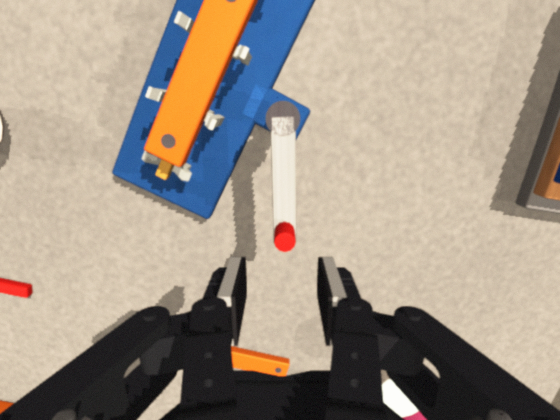

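Call:
{"method": "servo_tool", "body": {"plan": [[0.15,-0.2,-2,0,-0.2],[0.15,-0.2,-4.5,0,-0.2],[0.15,-0.2,-6,0,-0.2],[0.15,-0.2,-6.2,0,-0.2],[0.15,-0.2,-6.2,0,-0.6],[0.15,-0.2,-6.2,0,-1],[0.15,-0.2,-6.2,0,-1],[0.15,-0.2,-6.2,0,-1]]}}

```text
clock: 35.3
position: [644.0, -110.1, 37.0]
orientation: [0.654, 0.757, 0.001, 0.0]
contact_force: [0.6, 1.1, -2.9]
grip_width: 0.144
```

```bash
python3 w.py w38; python3 - <<'E'
from jig import *
i=np.load('pics/w38.npz')['im'];crop(i,180,390,60,320,2.8,'c38')
E
```

```text
35.3 [ 644.  -110.1   37. ] x ang 98.38 z [ 0.001  0.001 -1.   ] [ 0.6  1.1 -2.9] 0.14411983421794322 [ 0.48  0.76 -0.57  1.86  0.61  0.7  -0.29]
```

View pics/c38.png

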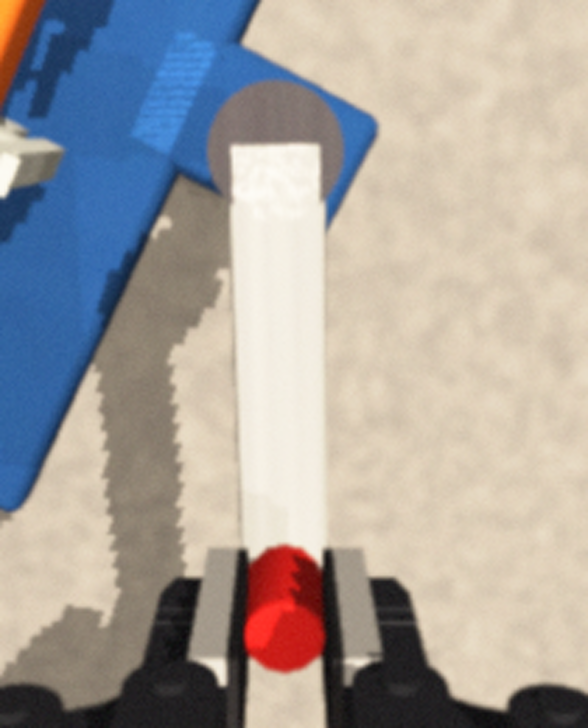

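```bash
python3 -c "
import numpy as np
for a in list(np.arange(.14,2.06,.14))+[2.0,2.058,2.1]:
    t=np.radians(-81.1)-a; print(round(a,3),np.round((np.array([np.cos(t),np.sin(t)])*74.7-[11.5,-73.8])/10,2))"
```

```text
0.14 [-1.04 -0.09]
0.28 [-2.08 -0.03]
0.42 [-3.1   0.17]
0.56 [-4.09  0.51]
0.7 [-5.02  0.99]
0.84 [-5.87  1.59]
0.98 [-6.64  2.31]
1.12 [-7.29  3.12]
1.26 [-7.82  4.02]
1.4 [-8.23  4.99]
1.54 [-8.49  6.  ]
1.68 [-8.61  7.04]
1.82 [-8.59  8.08]
1.96 [-8.42  9.11]
2.0 [-8.34  9.4 ]
2.058 [-8.21  9.81]
2.1 [-8.1  10.11]
```

Call:
{"method": "servo_tool", "body": {"plan": [[-1.04,-0.09,0,-0.14,-1],[-2.08,-0.03,0,-0.28,-1],[-3.1,0.17,0,-0.42,-1],[-4.09,0.51,0,-0.56,-1],[-5.02,0.99,0,-0.7,-1],[-5.87,1.59,0,-0.84,-1],[-6.64,2.31,0,-0.98,-1],[-7.29,3.12,0,-1.12,-1],[-7.82,4.02,0,-1.26,-1],[-8.23,4.99,0,-1.4,-1],[-8.49,6,0,-1.54,-1],[-8.49,6,0,-1.54,-1]]}}

```text
clock: 36.55
position: [558.8, -49.4, 37.0]
orientation: [0.996, 0.089, 0.0, 0.0]
contact_force: [1.2, -1.0, -2.8]
grip_width: 0.145
```

```bash
python3 w.py w39
```

```text
36.55 [558.8 -49.4  37. ] x ang 10.24 z [ 0. -0. -1.] [ 1.2 -1.  -2.8] 0.14495777990015776 [ 0.11  0.62 -0.14  2.08  0.18  0.45 -1.56]
```

View pics/w39.png

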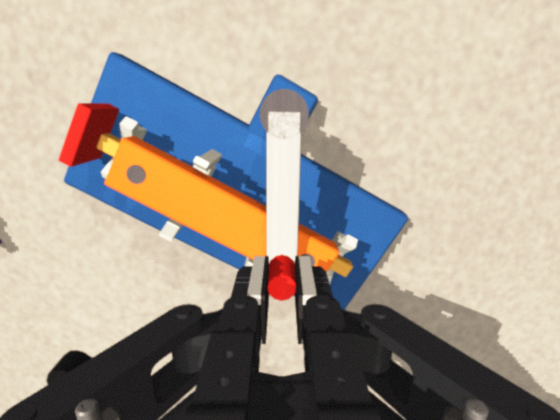

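Call:
{"method": "servo_tool", "body": {"plan": [[-0.12,1.04,0,-0.14,-1],[-0.1,2.08,0,-0.28,-1],[0,2.7,0,-0.36,-1],[0.07,3.11,0,-0.42,-1],[0.15,3.4,0,-0.46,-1],[0.15,3.4,0,-0.46,-1]]}}

```text
clock: 37.2
position: [560.6, -16.9, 36.9]
orientation: [0.99, -0.14, 0.0, -0.0]
contact_force: [-0.7, 0.6, -0.2]
grip_width: 0.144
```

Call:
{"method": "servo_tool", "body": {"plan": [[0.06,0.2,0,-0.03,-1],[0.13,0.41,0,-0.058,-1],[0.13,0.41,0,-0.058,-1]]}}

```text
clock: 37.5
position: [561.7, -13.3, 36.9]
orientation: [0.985, -0.17, 0.0, 0.0]
contact_force: [-0.6, -3.0, 2.0]
grip_width: 0.142
```

```bash
python3 w.py w40
```

```text
37.5 [561.7 -13.3  36.9] x ang -19.59 z [ 0.    -0.001 -1.   ] [-0.6 -3.   2. ] 0.14208419110282822 [-0.06  0.62  0.    2.08 -0.01  0.44 -1.97]
```

View pics/w40.png

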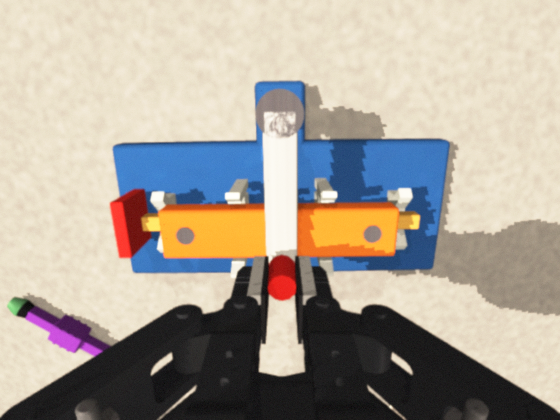

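Call:
{"method": "servo_tool", "body": {"plan": [[0.03,0.1,0,-0.013,-1],[0.07,0.2,0,-0.026,-1],[0.07,0.2,0,-0.026,-1],[0.07,0.2,0,-0.026,-1]]}}

```text
clock: 37.95
position: [561.7, -13.2, 36.8]
orientation: [0.983, -0.183, -0.0, 0.001]
contact_force: [-1.6, -6.4, 3.8]
grip_width: 0.146
```

Call:
{"method": "servo_tool", "body": {"plan": [[0,0,0,0,-0.5],[-0.02,-0.08,0,0,-0.3],[-0.05,-0.15,0,0,-0.3],[-0.05,-0.15,0,0,-0.3],[-0.05,-0.15,2,0,-0.3],[-0.05,-0.15,5,0,-0.3],[-0.05,-0.15,9,0,-0.3],[-0.05,-0.15,13,0,-0.3],[-0.05,-0.15,13,0,-0.3],[-0.05,-0.15,13,0,-0.3]]}}

```text
clock: 38.95
position: [562.3, -11.6, 167.6]
orientation: [0.983, -0.182, 0.001, -0.0]
contact_force: [-0.3, -1.1, -0.7]
grip_width: 0.351
```

```bash
python3 w.py w41; python3 - <<'E'
from jig import *
z=np.load('pics/w41.npz');im=z['im'];crop(im,150,430,60,270,2.8,'c41'); st=dict(position=z['position'],orientation=z['orientation'])
for a,c,r,p in comps(im,(230,340,120,300),(170,8),120,50,50): w=ray("wrist",[c],[84.],st);print(a,c,w)
i,d=get_image('scene');crop(i,200,310,160,270,6,'c42')
E
```

```text
38.95 [562.3 -11.6 167.6] x ang -21.01 z [ 0.002  0.    -1.   ] [-0.3 -1.1 -0.7] 0.35126672449293955 [-0.08  0.42  0.02  2.01 -0.01  0.71 -1.98]
287 [283.96167247 202.42160279] [[561.8288077  -13.67589234  84.        ]]
```

View pics/c41.png

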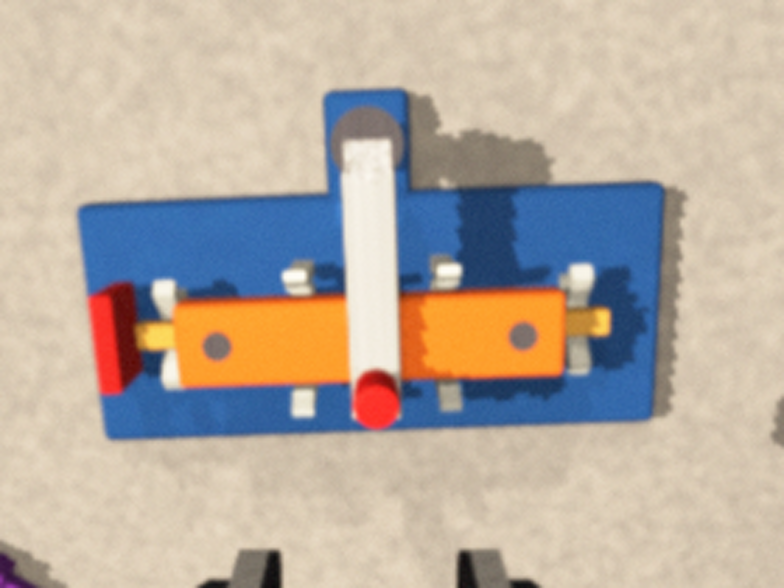

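View pics/c42.png

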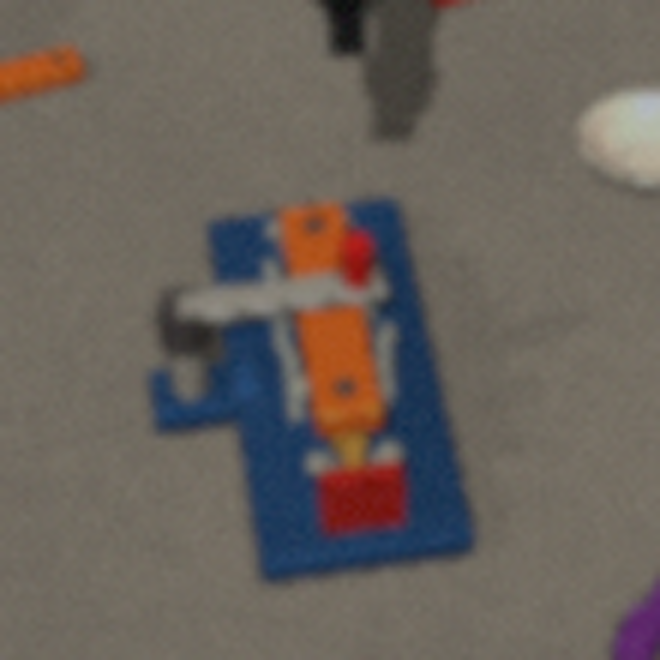

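Call:
{"method": "servo_tool", "body": {"plan": [[-0.5,-1.5,0,0.03,-1],[-1,-2.9,-2,0.03,-1],[-1,-2.9,-5,0.03,-1],[-1,-2.9,-9,0.03,-1],[-1,-2.9,-12,0.03,-1],[-1,-2.9,-13,0.03,-1],[-0.8,-2.3,-13,0.03,-1],[-0.7,-2,-13,0.03,-1],[-0.7,-2,-13,0.03,-1]]}}

```text
clock: 39.95
position: [554.7, -32.3, 37.4]
orientation: [0.986, -0.168, 0.0, 0.0]
contact_force: [-1.4, -0.5, -0.9]
grip_width: 0.0
```

```bash
python3 w.py w43;python3 - <<'E'
from jig import *
z=np.load('pics/w43.npz');im=z['im'];crop(im,180,390,130,330,2.8,'c43')
E
```

```text
39.95 [554.7 -32.3  37.4] x ang -19.3 z [ 0.    -0.001 -1.   ] [-1.4 -0.5 -0.9] 0.0003615613833179832 [-0.03  0.61  0.01  2.1  -0.01  0.43 -1.92]
```

View pics/c43.png

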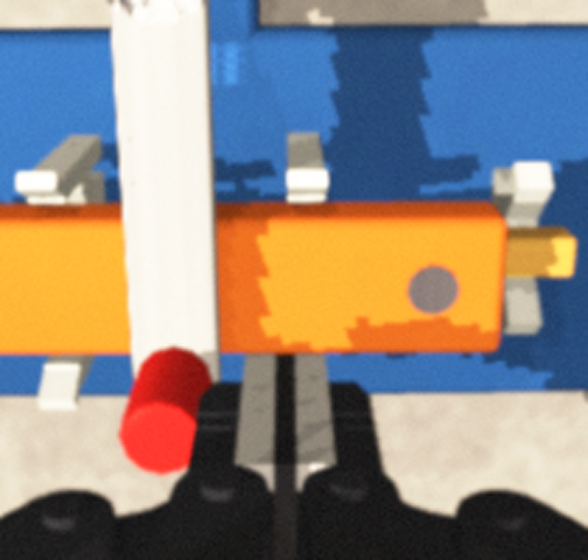

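Call:
{"method": "servo_tool", "body": {"plan": [[0.1,0.3,0,0,-1],[0.17,0.5,0,0,-1],[0.2,0.6,0,0,-1],[0.2,0.6,0,0,-1]]}}

```text
clock: 40.4
position: [554.9, -31.4, 37.4]
orientation: [0.985, -0.17, -0.001, 0.003]
contact_force: [-3.1, -9.6, -0.6]
grip_width: -0.006
```

Call:
{"method": "servo_tool", "body": {"plan": [[0.1,0.3,0,0,-1],[0.1,0.3,0,0,-1],[0.1,0.3,0,0,-1]]}}

```text
clock: 40.7
position: [554.9, -31.1, 37.3]
orientation: [0.985, -0.171, -0.001, 0.004]
contact_force: [-3.5, -15.1, 1.9]
grip_width: 0.0
```

Call:
{"method": "servo_tool", "body": {"plan": [[-0.4,-1.2,0,0,-1],[-0.6,-1.8,0,0,-1],[-0.6,-1.8,3,0,-1],[-0.6,-1.8,7,0,-1],[-0.6,-1.8,12,0,-1],[-2,-4,16,0,-1],[-4,-6,18,0,-1],[-4,-6,18,0,-1],[-4,-6,18,0,-1]]}}

```text
clock: 41.6
position: [518.5, -82.3, 217.8]
orientation: [0.986, -0.168, 0.002, -0.001]
contact_force: [0.4, 0.5, 0.6]
grip_width: 0.004
```

```bash
python3 w.py w44; python3 - <<'E'
from jig import *
z=np.load('pics/w44.npz');im=z['im'];crop(im,150,430,40,250,2.8,'c44')
i,d=get_image('top');cv2.imwrite('pics/top9.png',i[:,:,::-1])
i,d=get_image('scene');cv2.imwrite('pics/scene9.png',i[:,:,::-1])
E
```

```text
41.6 [518.5 -82.3 217.8] x ang -19.31 z [ 0.003  0.001 -1.   ] [0.4 0.5 0.6] 0.004128487915814564 [ 0.05  0.31  0.02  2.04 -0.01  0.79 -1.82]
```

View pics/c44.png

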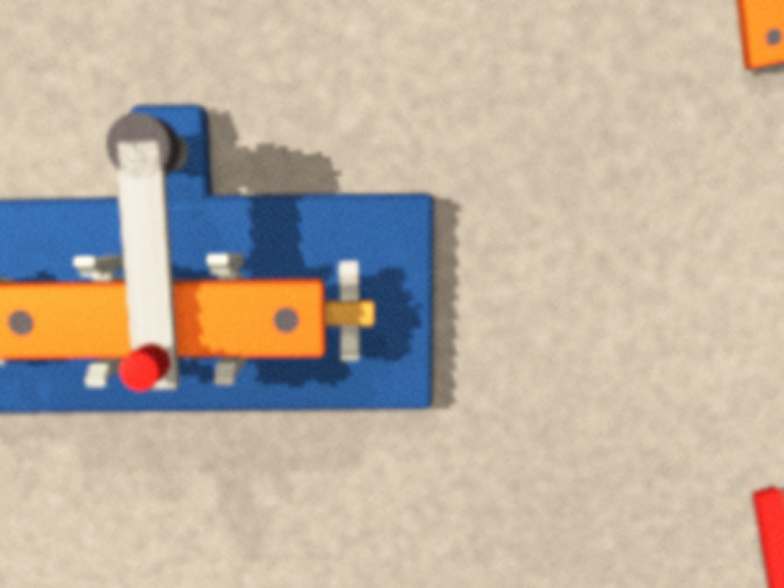

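View pics/scene9.png

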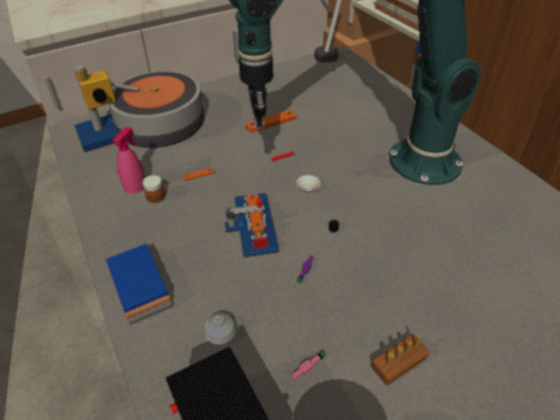

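```bash
python3 - <<'E'
from jig import *
z=np.load('pics/w36.npz');im=z['im'];st=dict(position=z['position'],orientation=z['orientation']);p=st['position'];Rt=R.from_quat(st['orientation']).as_matrix()
hs=cv2.cvtColor(im,cv2.COLOR_RGB2HSV)
m=((hs[...,0]>12)&(hs[...,0]<30)&(hs[...,1]>110))[80:310,277:285].mean(1)
v=np.where(m>.5)[0]+80; print(v.min(),v.max())
q=(ray("wrist",[[281,v.min()-.5],[281,v.max()+.5]],[36.5,36.5],st)-p)@Rt; print(q[:,0],np.ptp(q[:,0]))
crop(im,250,310,75,300,2.6,'c45')
E
```

```text
100 286
[ 81.77515557 -81.50921299] 163.2843685617729
```

View pics/c45.png

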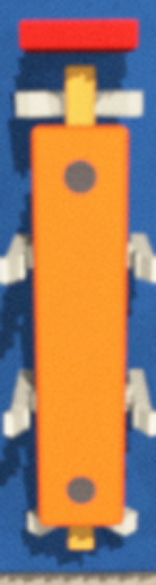

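```bash
python3 -c "
from station import *
print(job_done(), read_state()['clock'])"
```

```text
the job is handed in; nothing more can be done
the job is handed in; nothing more can be done
```

The jig is loaded in the order asked and handed in at about 42 s of the 72 s limit, with no verdict reported.

**What I did:**
1. Pinched the latch pin and swung the latch from about 1.7 to about 2.1 rad, clear of the work.
2. Laid the stone dop in the cradles at the red stop's end, stone towards the middle.
3. Laid the cup dop and slid it along, still in the gripper, until the stone dop began to move with it. The stone dop went about 1 mm towards the stop.
4. Laid the middle-sized clamp bar between the cheeks. It touched down where its underside would be at about 40 mm.
5. Swung the latch over the bar to its stop.

**Last checks:**
- **Latch:** a further push of 15 N on the pin moved it no more than about 0.3 mm, and its arm lies square to the jig in the picture.
- **Dops touching:** the contact is hidden under the bar. Tail to tail I measured 163.3 mm, against 164 mm if they touch, which agrees within about 1 mm.
- **Rest of the bench:** the final scene picture shows the other things where they were and nothing fallen. I judged that by eye only.

**What failed or disagreed:**
- **Fingertip position:** the real fingertips sit about 38 mm short of the reported tool point. My first push at the latch therefore passed over the pin without moving it, and I corrected heights for this from then on.
- **Plate fit:** the jig's plate corners fitted its stated size only to about 2–3 mm.
- **Seating forces:** setting down the cup dop and the bar took brief presses of up to about 19 N.

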